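Set up the bench for refitting a control board

TASK

Get the bench ready for refitting the blower's control board: clamp the board, relay block up, in the spring holder so that it sits level and centred with its two short edges in both jaws' grooves; top up the parts tray so that it holds exactly six nuts; and set the torque driver's scale sleeve to 3. The order is up to you; leave the C-clamp and the standing bolt alone.

Things in the scene. Friction and masses are not known exactly. Their poses are not given: they have to be found in the camera images.
- board: green control board, 72 mm (x) x 110 mm (y) x 4 mm, about 120 g, lying flat, origin at the centre of its underside. In its middle stands a plain grey relay block, 34 mm (x) x 30 mm (y), from 4 to 28 mm above the underside: hold the board by it. The two 72 mm wide edges at y = +-55 mm go into the holder's jaws
- holder: spring board holder fixed to the bench: grey base plate 72 mm (x) x 196 mm (y), origin at the centre of its underside; two black jaws with red top lips, 60 mm wide in x, face each other along its own y, each with its own spring. A board in place presses each jaw back 3 mm and is centred between them
- holder_mid (a point): point midway between the two jaws of the holder, 40 mm above the bench, at the height of the jaws' ledges (where the board's underside rests); axes as the holder's. At rest the groove bottoms are 104 mm apart and the lips 94 mm, so one jaw must be pushed back 13 to 16 mm while the board's other edge goes down past the other lip
- jaw_left_groove (a point): on the holder's +y jaw, moving with it: centre of its groove's bottom, at ledge height (40 mm above the bench). The groove opens towards the other jaw: the ledge stands out 8 mm from the groove's bottom, the red lip above it 5 mm, the opening between them is 10 mm high; the lip's flat top is 54 mm above the bench; the jaw reaches 12 mm outward of the groove's bottom
- jaw_right_groove (a point): the same on the holder's -y jaw (the two are mirror images; either may be pushed back)
- jaw_left (a joint): how far the +y jaw is pushed outward against its spring, m: 0 at rest, 0.020 at the stop; 1.8 N at rest, rising 3 N per 10 mm (6.6 N at 16 mm)
- jaw_right (a joint): the same for the -y jaw, pushed towards the holder's -y
- dial: torque driver head in a bench stand, fixed to the bench: a white disc 92 mm across and 14 mm high, origin at the centre of its underside, with the numbers 1 to 9 around it, 30 degrees apart, clockwise from above; number 5 lies in the stand's own +x direction, 1 at 120 degrees to the left of it and 9 at 120 degrees to the right
- sleeve_grip (a point): on the axis of the dark knurled scale sleeve that stands upright over the white disc: a plain cylinder 40 mm in diameter from 20 to 56 mm above the bench; this point is 40 mm above the bench. A 10 mm bit socket rises from its centre to 70 mm. A red index line on its top and side points at the set number
- sleeve (a joint): turn of the scale sleeve, rad, growing clockwise seen from above: number k is at (k - 1) x 0.5236 (1 at 0, 3 at 1.047, 9 at 4.189). Detents hold it at every number and pull it in from about 0.2 rad off; passing one takes about 0.17 Nm
- tray: open square aluminium parts tray, 110 x 110 mm outside, 26 mm high, walls 4 mm, inner floor 4 mm above the bench, fixed to the bench; origin at the centre of its underside
- tray_in (a point): centre of the tray's inner floor
- c_clamp: small dark C-clamp lying on the bench, 108 x 118 x 13 mm; to be left alone; origin at the centre of its underside
- bolt_m16: rusty bolt, 65 mm high, standing on its head, 27 mm across; to be left alone; origin at the centre of its underside
- nut_a: dark steel hexagon nut, 24 mm across flats, 27 mm across corners, 19 mm high, 40 g; origin at the centre of its underside; at yaw 0 two of its flats face +x and -x. Lies loose on the bench at the start
- nut_b: dark steel hexagon nut, 24 mm across flats, 27 mm across corners, 19 mm high, 40 g; origin at the centre of its underside; at yaw 0 two of its flats face +x and -x. Lies loose on the bench at the start
- nut_c: dark steel hexagon nut, 24 mm across flats, 27 mm across corners, 19 mm high, 40 g; origin at the centre of its underside; at yaw 0 two of its flats face +x and -x. Lies loose on the bench at the start
- nut_d: dark steel hexagon nut, 24 mm across flats, 27 mm across corners, 19 mm high, 40 g; origin at the centre of its underside; at yaw 0 two of its flats face +x and -x. Lies loose on the bench at the start
- nut_e: dark steel hexagon nut, 24 mm across flats, 27 mm across corners, 19 mm high, 40 g; origin at the centre of its underside; at yaw 0 two of its flats face +x and -x. Lies loose on the bench at the start
- nut_f: dark steel hexagon nut, 24 mm across flats, 27 mm across corners, 19 mm high, 40 g; origin at the centre of its underside; at yaw 0 two of its flats face +x and -x. One of the nuts that may already be in the tray at the start (two or three of nut_f, nut_g and nut_h are there, the others are absent)
- nut_g: dark steel hexagon nut, 24 mm across flats, 27 mm across corners, 19 mm high, 40 g; origin at the centre of its underside; at yaw 0 two of its flats face +x and -x. One of the nuts that may already be in the tray at the start (two or three of nut_f, nut_g and nut_h are there, the others are absent)
- nut_h: dark steel hexagon nut, 24 mm across flats, 27 mm across corners, 19 mm high, 40 g; origin at the centre of its underside; at yaw 0 two of its flats face +x and -x. One of the nuts that may already be in the tray at the start (two or three of nut_f, nut_g and nut_h are there, the others are absent)
There are look-alikes about, which are no part of the job. What is shaped like the nut_d but pink is not meant. What is shaped like the nut_c but pink is not meant.

How it is judged:
By the outcome, as a careful person would: the job done as asked, in the order asked, and still so for the second after the job is handed in, with the robot touching nothing.
Of nut_f, nut_g, nut_h only 2 to 3 are there at a start; the rules pass over those that are not, and their reading is None.
At some moment in a run one of nut_a, nut_b, nut_c, nut_d, nut_e may be knocked a few centimetres aside while the robot is not near it.
Once in a run the grip may slacken for a moment while it holds something.
It also fails if it takes over 210 s, if anything falls off the work surface, if the arm or the gripper's body presses on something with over 40 N, if the wrist force passes 120 N, or if a joint passes its speed limit or range.

ROBOT

A 6-joint arm with a two-finger parallel gripper is mounted at the origin on a cart in front of the work surface, level with it; the furniture and walls round the work are solid. World frame = base frame: x ahead of the robot, y to its left, z up, the work surface at z = 0. Lengths are in m, angles in rad, forces in N, time in s.
With the tool pointing down it reaches from about 0.3 to 0.875 m from the base axis. Payload 4.2 kg.
Tool frame: the origin (TCP) lies midway between the tips of the shut fingers; the grasp point (between the pads) lies 19 mm behind it; x points along the fingers, y is the direction in which the jaws open and shut, and the axes are right-handed (so a half turn about x gives the same grasp; the last joint's range is limited). The gripper opens to 85 mm and grips with 20 to 120 N. Pads are 22 mm wide; open, the fingers measure 114 mm over their backs; the gripper's body (76 mm by 85 mm) begins 54 mm behind the grasp point. The pads swing forward as they close: fully open they stand 13 mm farther back than shut.
Start: joints at [-0.02, 0.32, 1.565, -0, 1.257, -0.02], TCP at [0.575, 0, 0.231] pointing down, gripper open.
Joint ranges: [-3.11, 3.11], [-0.84, 2.01], [0.21, 2.61], [-1.34, 4.49], [0.05, 2.63], [-2.56, 2.56]. Speed limits (rad/s): [2.57, 2.57, 3.14, 3.14, 3.14, 3.14].

INTERFACE

Orientations are given as a 3x3 rotation matrix whose columns are the frame's x, y, z axes.
In Python, from plant import get_obs, eyes, bot gives the robot as it stands.
- The arm moves only by the shell command python3 -m crank 'ROWS'. ROWS is JSON, a list of rows, each a list of 7 numbers: the shift along the tool's x, y, z in m, then the turn, a rotation vector about the tool's x, y, z in rad, then the finger opening in m, from 0 to 0.0854. A call has 1 to 10 rows; each row is the pose to reach, as a shift and turn from the pose measured when the call began, along the tool's axes at that moment; what a row does not reach only later rows make up. A row lasts 1/8 s, in which the tool goes at most 62.5 mm and 10.7 degrees, less where a joint would pass 70% of its speed; a pose out of reach is approached as far as the arm can. A call with a gripper value outside its range is refused whole. The fingers move at their own pace and stop on an object; the grip force is fixed at half the most. Time passes only in rows, so rows that repeat a pose let the fingers close. It gives the time, the measured TCP pose, the force and the opening at its end, in the units of the state.
- get_obs(): the state, without advancing time (a new reading comes with each control period).
- eyes.grab_frame(name): name is "scene" or "side" or "wrist"; returns a dict with "image" (420x560x3 uint8, red, green, blue), "range_z" (420x560 float32, m along the optical axis (not along the pixel's ray), 0 where there is no reading), "intrinsics" (3x3 intrinsics, pixels), "R" (3x3) and "t" (3): a world point X has camera coordinates R X + t; the wrist camera has in their place "tool_from_camera" (4x4, takes a point from camera to tool coordinates, whose origin is the TCP and whose axes are the tool frame's). Camera axes: x right, y down, z forward; pixel columns grow to the right and rows downward; lengths in m; the calibration is good to about 2 mm. A picture is of the moment at which its call begins: read the wrist's pose just before it.
- bot.hand_in(): hands the job in, once; it reports no verdict.
The state is a dict: "clock": time; "qpos": joint angles; "qvel": joint speeds; "joint_torque": joint torques, N m; "eef_pos": TCP position; "eef_rot": TCP orientation; "ft_force": force on the tool from outside, world axes, zero at the start; "moment": the same for the moment, N m; "gripper_width": finger opening in m.
Only numpy, scipy, OpenCV 4.12 (cv2) and the standard library are available. Lean on these libraries where they do the work, as an engineer would, in place of code of your own. Each camera call takes 0.05 s, during which the arm holds its last target.

## Working session

There is one attempt and no reset: what is moved stays moved. The work goes in short steps, Python scripts to look and compute and a shell command to move; the robot and the scene stay as the last step left them, time stands still between calls to the robot, and variables do not carry over. Pictures are saved under pics/ and viewed, and the job is handed in when it is done.

```bash
ls; mkdir -p pics; cat > h.py <<'E'
import numpy as np, cv2
from plant import get_obs, eyes, bot
def grab(n):
    o=get_obs(); f=eyes.grab_frame(n); 
    if n=="wrist":
        T=np.eye(4);T[:3,:3]=o["eef_rot"];T[:3,3]=o["eef_pos"]
        f["W"]=T@np.array(f["tool_from_camera"])
    else:
        T=np.eye(4);T[:3,:3]=f["R"];T[:3,3]=np.array(f["t"]).ravel();f["W"]=np.linalg.inv(T)
    return f
def save(f,name): cv2.imwrite("pics/"+name,cv2.cvtColor(f["image"],cv2.COLOR_RGB2BGR))
def crop(f,name,r0,r1,c0,c1,s=3): cv2.imwrite("pics/"+name,cv2.resize(cv2.cvtColor(f["image"][r0:r1,c0:c1],cv2.COLOR_RGB2BGR),None,fx=s,fy=s,interpolation=cv2.INTER_CUBIC))
def ray(f,u,v):
    K=f["intrinsics"];d=np.array([(u-K[0,2])/K[0,0],(v-K[1,2])/K[1,1],1.]);return f["W"][:3,:3]@d,f["W"][:3,3]
def atz(f,u,v,z):
    d,o=ray(f,u,v);return o+d*(z-o[2])/d[2]
def dep(f,u,v):
    d,o=ray(f,u,v);return o+d*f["range_z"][int(v),int(u)]
def cloud(f):
    h,w=f["range_z"].shape;K=f["intrinsics"];u,v=np.meshgrid(np.arange(w),np.arange(h));Z=f["range_z"]
    P=np.stack([(u-K[0,2])/K[0,0]*Z,(v-K[1,2])/K[1,1]*Z,Z],-1)
    return P@f["W"][:3,:3].T+f["W"][:3,3]
def st():
    o=get_obs();print("t%.2f"%o["clock"],"pos",np.round(o["eef_pos"],4),"w%.4f"%o["gripper_width"],"F",np.round(o["ft_force"],1),"q",np.round(o["qpos"],3));print(np.round(o["eef_rot"],3));return o
E
cat > a.py <<'E'
from h import *
import pickle
st()
for n in ["scene","side","wrist"]:
    f=grab(n);save(f,n+"0.png");pickle.dump(f,open(n+"0.pkl","wb"));print(n,np.round(f["W"],3).tolist())
E
python3 a.py
```

```text
pics
t0.00 pos [0.5745 0.     0.2305] w0.0853 F [ 0.3 -0.5  0.1] q [-0.02   0.32   1.566 -0.     1.257 -0.02 ]
[[-0.002  1.     0.   ]
 [ 0.     0.    -1.   ]
 [-1.    -0.002 -0.   ]]
scene [[-0.529, -0.53, 0.663, -0.053], [-0.848, 0.336, -0.409, 0.37], [-0.006, -0.779, -0.627, 0.64], [0.0, 0.0, 0.0, 1.0]]
side [[0.998, -0.03, 0.055, 0.501], [-0.062, -0.531, 0.845, -0.8], [0.003, -0.847, -0.532, 0.531], [0.0, 0.0, 0.0, 1.0]]
wrist [[1.0, 0.001, -0.0, 0.575], [0.001, -0.963, -0.271, 0.069], [-0.001, 0.271, -0.963, 0.374], [0.0, 0.0, 0.0, 1.0]]
```

View pics/scene0.png

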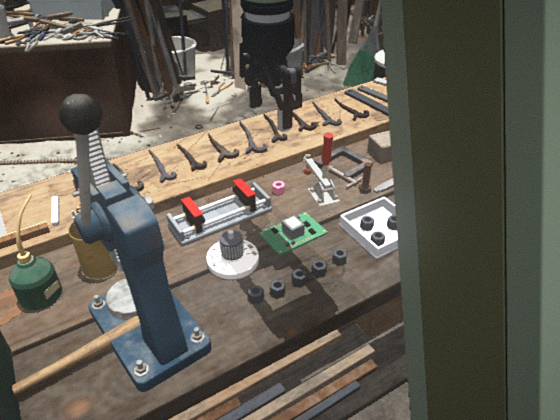

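View pics/side0.png

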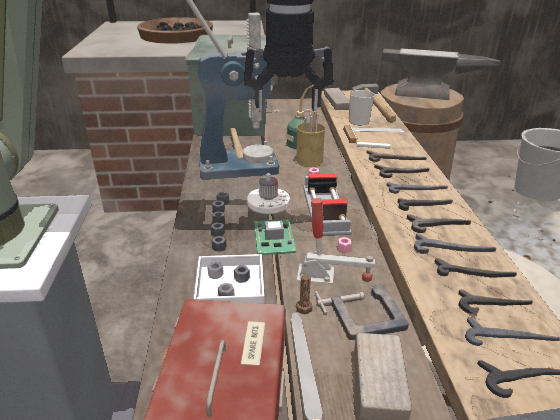

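View pics/wrist0.png

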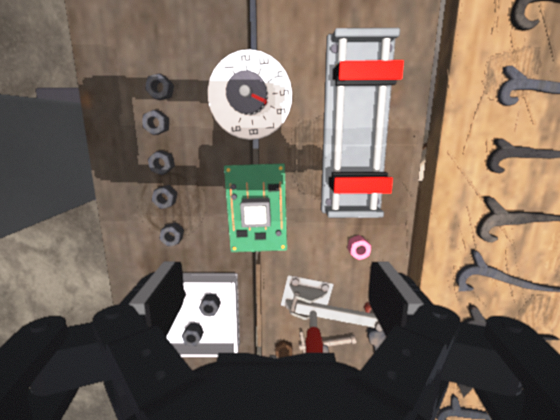

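The tray seems to hold three nuts (side (215,269), (241,272), (226,289)). There are five dark nuts in a row on the bench, and pink look-alikes near the holder. I'll enlarge to confirm.

```bash
cat > b.py <<'E'
from h import *
import pickle
S=pickle.load(open("side0.pkl","rb"));C=pickle.load(open("scene0.pkl","rb"));W=pickle.load(open("wrist0.pkl","rb"))
crop(S,"side0c.png",160,320,190,360,4)
crop(C,"scene0c.png",160,310,160,400,3)
crop(W,"wrist0c.png",20,260,130,400,3)
print(S["intrinsics"],W["intrinsics"])
P=cloud(W)
for n,(u,v) in dict(n1=(157,86),n2=(154,122),n3=(160,162),n4=(163,197),n5=(171,236)).items(): print(n,atz(W,u,v,0.019).round(4))
print("dial",atz(W,243,91,.056).round(4),"relay",dep(W,256,214).round(4),atz(W,256,214,.028).round(4))
for c in [(226,166),(284,165),(232,251),(287,250)]: print("board",atz(W,*c,.004).round(4))
for c in [(336,62),(403,62),(337,79),(403,79),(334,178),(391,178),(334,193),(392,193)]: print("lip",atz(W,*c,.054).round(4),dep(W,*c).round(3))
for c in [(180,274),(238,273),(239,352)]: print("tray",atz(W,*c,.026).round(4))
E
python3 b.py
```

```text
[[482.14773469   0.         274.42598795]
 [  0.         482.14773469 215.60314606]
 [  0.           0.           1.        ]] [[311.1793516    0.         275.83134998]
 [  0.         311.1793516  211.95404455]
 [  0.           0.           1.        ]]
n1 [0.448  0.1085 0.019 ]
n2 [0.441  0.0717 0.019 ]
n3 [0.4432 0.0281 0.019 ]
n4 [ 0.4427 -0.0125  0.019 ]
n5 [ 0.4477 -0.061   0.019 ]
dial [0.5431 0.1001 0.056 ] relay [ 0.5518 -0.0302  0.0289] [ 0.5517 -0.0305  0.028 ]
board [0.5155 0.0218 0.004 ]
board [0.5843 0.023  0.004 ]
board [ 0.5186 -0.0868  0.004 ]
board [ 0.589  -0.0853  0.004 ]
lip [0.6311 0.1259 0.054 ] [0.639 0.134 0.01 ]
lip [0.6941 0.126  0.054 ] [0.714 0.135 0.   ]
lip [0.6329 0.1111 0.054 ] [0.635 0.113 0.041]
lip [0.6958 0.1111 0.054 ] [0.716 0.118 0.   ]
lip [0.6349 0.0159 0.054 ] [0.635 0.016 0.054]
lip [0.694 0.016 0.054] [0.693 0.016 0.056]
lip [6.357e-01 1.000e-04 5.400e-02] [ 0.641 -0.006  0.026]
lip [6.966e-01 1.000e-04 5.400e-02] [ 0.717 -0.011  0.001]
tray [ 0.4568 -0.1081  0.026 ]
tray [ 0.5282 -0.1066  0.026 ]
tray [ 0.5259 -0.2222  0.026 ]
```

View pics/side0c.png

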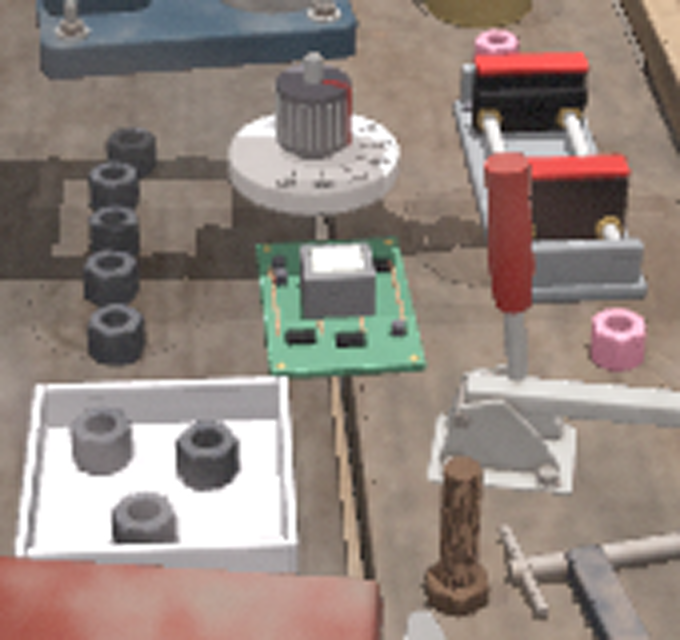

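View pics/scene0c.png

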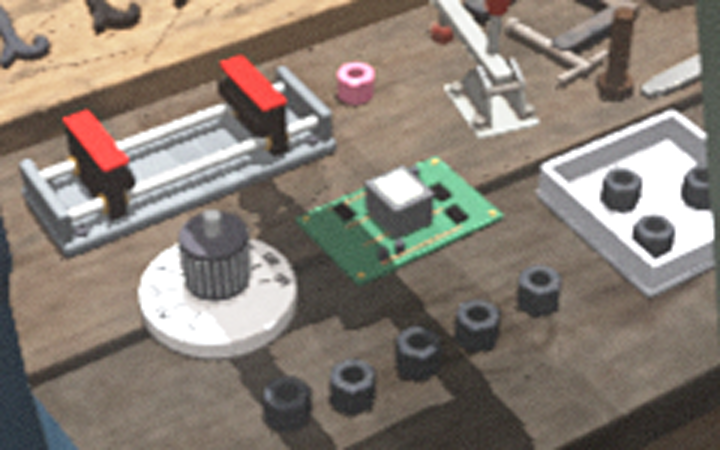

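View pics/wrist0c.png

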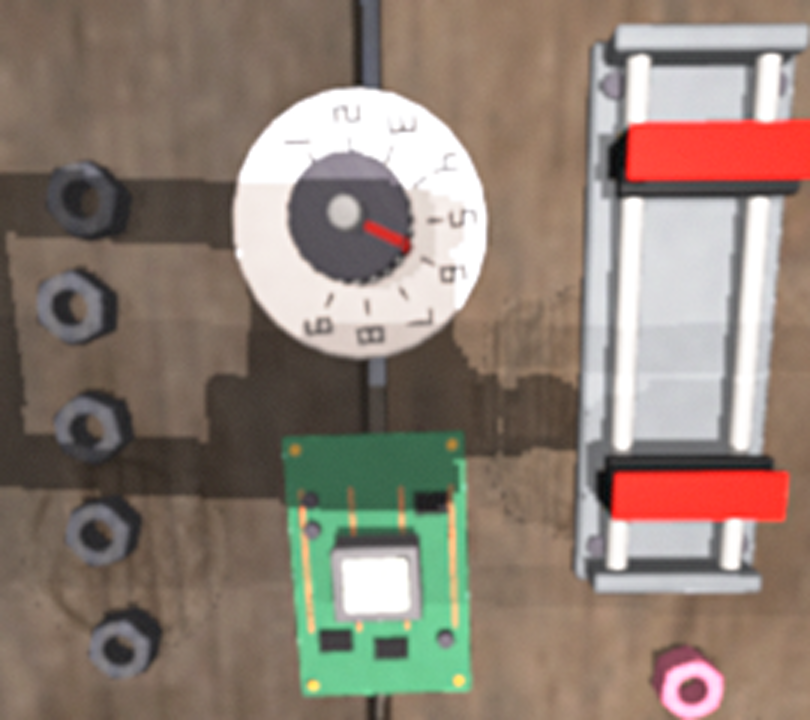

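The picture settles several points:
- **Tray:** it holds three nuts (side crop (100,440), (207,453), (145,520)), so it needs exactly three more.
- **Sleeve:** it points at 6 (wrist crop (390,235)) and must go 90° counter-clockwise to 3.
- **Look-alikes:** the pink nuts are by the holder (wrist crop (690,685)). The five dark ones at x≈0.44 are the right ones.

Next I'll check the obstacle heights and refine the dial and nut positions.

```bash
cat > c.py <<'E'
from h import *
import pickle
S=pickle.load(open("side0.pkl","rb"));C=pickle.load(open("scene0.pkl","rb"));W=pickle.load(open("wrist0.pkl","rb"))
print("disc", atz(W,130+361/3,20+218/3,.014).round(4))
for n,f in (("S",S),("C",C),("W",W)):
    P=cloud(f).reshape(-1,3);ok=f["range_z"].ravel()>0;P=P[ok]
    def box(x0,x1,y0,y1,z0,z1): return P[(P[:,0]>x0)&(P[:,0]<x1)&(P[:,1]>y0)&(P[:,1]<y1)&(P[:,2]>z0)&(P[:,2]<z1)]
    q=box(.5,.59,.05,.15,.050,.060);print(n,"sleeve top",len(q),q.mean(0).round(4) if len(q) else 0,(q.min(0)+q.max(0))/2 if len(q) else 0)
    q=box(.5,.59,.05,.15,.060,.075);print(n,"socket",len(q),q.mean(0).round(4) if len(q) else 0)
    q=box(.51,.6,-.09,.03,.022,.034);print(n,"relay",len(q),q.min(0).round(4),q.max(0).round(4),q.mean(0).round(4))
    q=box(.6,.73,-.02,.15,.050,.060);print(n,"lips",len(q)); 
    for lo,hi in ((-.02,.05),(.08,.15)):
        r=q[(q[:,1]>lo)&(q[:,1]<hi)]
        if len(r)>5: print(" ",np.percentile(r,2,0).round(4),np.percentile(r,98,0).round(4),r.mean(0).round(4))
    q=box(.55,.8,-.25,-.06,.02,.3); print(n,"toggle",len(q))
    for z in np.arange(.02,.22,.03):
        r=q[(q[:,2]>z)&(q[:,2]<z+.03)]
        if len(r)>5: print("  z%.2f"%z,r.min(0).round(3),r.max(0).round(3))
    q=box(.3,.8,.17,.6,.02,.5); print(n,"press")
    for z in np.arange(.02,.4,.06):
        r=q[(q[:,2]>z)&(q[:,2]<z+.06)]
        if len(r)>5: print("  z%.2f"%z,np.percentile(r,1,0).round(3),np.percentile(r,99,0).round(3))
    q=box(.3,.6,-.35,-.2,.02,.4); print(n,"box",q.min(0).round(3),q.max(0).round(3)) if len(q) else 0
E
python3 c.py
```

```text
disc [0.5468 0.1025 0.014 ]
S sleeve top 164 [0.5446 0.0916 0.0552] [0.54512954 0.09529964 0.05478433]
S socket 29 [0.5452 0.0961 0.0662]
S relay 201 [ 0.5326 -0.0506  0.0222] [ 0.5666 -0.0138  0.0306] [ 0.5492 -0.0363  0.0275]
S lips 272
  [ 0.6474 -0.003   0.0503] [0.6928 0.0148 0.0557] [0.6693 0.0046 0.0537]
  [0.6351 0.1079 0.0504] [0.6918 0.1268 0.0558] [0.6635 0.1158 0.0536]
S toggle 2695
  z0.02 [ 0.577 -0.25   0.02 ] [ 0.8   -0.061  0.049]
  z0.05 [ 0.577 -0.243  0.05 ] [ 0.621 -0.149  0.08 ]
  z0.08 [ 0.604 -0.161  0.082] [ 0.622 -0.149  0.11 ]
  z0.11 [ 0.601 -0.161  0.111] [ 0.619 -0.148  0.14 ]
  z0.14 [ 0.6   -0.159  0.14 ] [ 0.618 -0.142  0.151]
S press
  z0.02 [0.361 0.194 0.02 ] [0.798 0.565 0.079]
  z0.08 [0.357 0.25  0.08 ] [0.797 0.497 0.139]
  z0.14 [0.356 0.25  0.141] [0.657 0.487 0.199]
  z0.20 [0.355 0.237 0.201] [0.555 0.597 0.259]
  z0.26 [0.409 0.251 0.26 ] [0.539 0.32  0.319]
  z0.32 [0.388 0.27  0.32 ] [0.539 0.316 0.375]
S box [ 0.399 -0.35   0.02 ] [ 0.592 -0.2    0.082]
C sleeve top 302 [0.5405 0.1015 0.056 ] [0.54442793 0.10017306 0.05501675]
C socket 
[... 945 characters left out ...]
   0.068]
W sleeve top 1347 [0.5458 0.0997 0.0565] [0.54501761 0.10023619 0.05468513]
W socket 107 [0.5457 0.0994 0.0699]
W relay 758 [ 0.5331 -0.0459  0.0222] [ 0.5668 -0.0148  0.031 ] [ 0.5503 -0.0294  0.0287]
W lips 2176
  [0.6356 0.0013 0.0531] [0.6934 0.0171 0.0563] [0.6645 0.0093 0.0547]
  [0.6348 0.1113 0.0527] [0.6923 0.1276 0.0563] [0.6633 0.1195 0.0547]
W toggle 4150
  z0.02 [ 0.578 -0.233  0.02 ] [ 0.8  -0.06  0.05]
  z0.05 [ 0.612 -0.148  0.05 ] [ 0.623 -0.144  0.077]
  z0.08 [ 0.604 -0.147  0.082] [ 0.623 -0.138  0.11 ]
  z0.11 [ 0.604 -0.147  0.11 ] [ 0.621 -0.138  0.124]
W press
  z0.02 [0.756 0.17  0.02 ] [0.799 0.188 0.023]
W box [ 0.443 -0.233  0.02 ] [ 0.59  -0.2    0.028]
```

Dial centre ≈ (0.545, 0.100). Moving above it first.

```bash
python3 -m crank '[[0.03,-0.01,-0.03,0,0,0,0.0854],[0.06,-0.0295,-0.07,0,0,0,0.0854],[0.09,-0.0295,-0.1,0,0,0,0.0854],[0.11,-0.0295,-0.1,0,0,0,0.0854],[0.13,-0.0295,-0.1,0,0,0,0.0854],[0.13,-0.0295,-0.1,0,0,0,0.0854]]'; python3 - <<'E'
from h import *
st();f=grab("wrist");save(f,"w1.png")
P=cloud(f).reshape(-1,3)
q=P[(abs(P[:,0]-.545)<.03)&(abs(P[:,1]-.1)<.03)]
for a,b in((.05,.06),(.062,.075)):
    r=q[(q[:,2]>a)&(q[:,2]<b)];print(len(r),((r.min(0)+r.max(0))/2).round(4),r.mean(0).round(4)) if len(r) else 0
E
```

```text
clock: 0.9
eef_pos: [0.5436, 0.0999, 0.0991]
eef_rot: [[-0.005, 1.0, 0.0], [-0.001, 0.0, -1.0], [-1.0, -0.005, 0.001]]
ft_force: [-0.7, -0.2, 0.6]
gripper_width: 0.0857
t0.90 pos [0.5436 0.0999 0.0991] w0.0857 F [-0.7 -0.2  0.6] q [0.161 0.405 1.799 0.    0.944 0.16 ]
[[-0.005  1.     0.   ]
 [-0.001  0.    -1.   ]
 [-1.    -0.005  0.001]]
2712 [0.5457 0.1004 0.0549] [0.5456 0.102  0.0565]
263 [0.5456 0.1002 0.0672] [0.5454 0.101  0.0695]
```

View pics/w1.png

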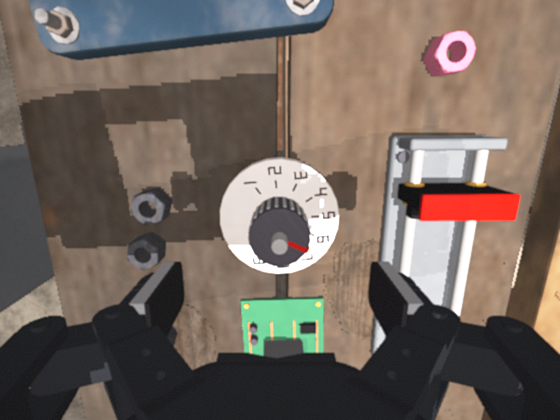

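The dial is centred under the tool, with its index near 6 (pixel (300,248)). Descending to grip the sleeve.

```bash
python3 -m crank '[[0.02,0.002,0,0,0,0,0.0854],[0.04,0.002,0,0,0,0,0.0854],[0.06,0.002,0,0,0,0,0.0854],[0.073,0.002,0,0,0,0,0.0854],[0.073,0.002,0,0,0,0,0.03],[0.073,0.002,0,0,0,0,0.03],[0.073,0.002,0,0,0,0,0.03],[0.073,0.002,0,0,0,0,0.03],[0.073,0.002,0,0,0,0,0.03],[0.073,0.002,0,0,0,0,0.03]]'
```

```text
clock: 2.2
eef_pos: [0.5455, 0.1, 0.0286]
eef_rot: [[-0.004, 1.0, -0.0], [-0.0, -0.0, -1.0], [-1.0, -0.004, 0.0]]
ft_force: [-4.0, 0.2, 6.4]
gripper_width: 0.0381
```

```bash
python3 -m crank '[[0,0,0,-0.17,0,0,0.03],[0,0,0,-0.34,0,0,0.03],[0,0,0,-0.51,0,0,0.03],[0,0,0,-0.68,0,0,0.03],[0,0,0,-0.85,0,0,0.03],[0,0,0,-1.02,0,0,0.03],[0,0,0,-1.19,0,0,0.03],[0,0,0,-1.36,0,0,0.03],[0,0,0,-1.50,0,0,0.03],[0,0,0,-1.6,0,0,0.03]]'; python3 -m crank '[[0,0,0,0,0,0,0.03],[0,0,0,0,0,0,0.03]]';python3 - <<'E'
from h import *
st();f=grab("wrist");save(f,"w2.png")
f=grab("scene");crop(f,"s2.png",200,300,180,300,5)
E
```

```text
clock: 3.45
eef_pos: [0.5441, 0.0987, 0.0286]
eef_rot: [[-0.007, -0.033, 0.999], [-0.002, 0.999, 0.033], [-1.0, -0.002, -0.007]]
ft_force: [-1.6, -5.3, -0.7]
gripper_width: 0.0386
clock: 3.7
eef_pos: [0.5441, 0.0987, 0.0287]
eef_rot: [[-0.007, -0.032, 0.999], [-0.002, 0.999, 0.032], [-1.0, -0.002, -0.007]]
ft_force: [-0.4, -1.0, -3.0]
gripper_width: 0.0387
t3.70 pos [0.5441 0.0987 0.0287] w0.0387 F [-0.4 -1.  -3. ] q [ 0.159  0.493  1.87  -0.002  0.786 -1.442]
[[-0.007 -0.032  0.999]
 [-0.002  0.999  0.032]
 [-1.    -0.002 -0.007]]
```

View pics/w2.png

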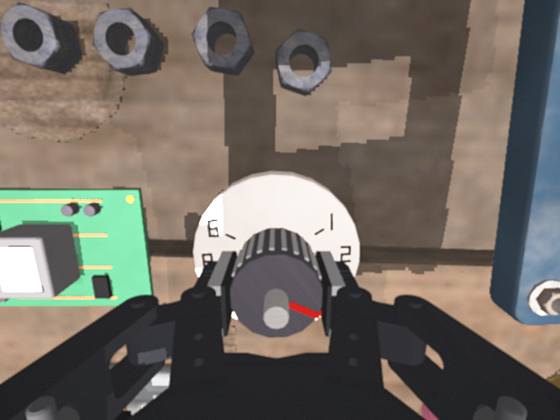

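The sleeve turned with the gripper. I'll release, rise and check.

```bash
python3 -m crank '[[0,0,0,0,0,0,0.0854],[0,0,0,0,0,0,0.0854],[0,0,0,0,0,0,0.0854],[0,0,0,0,0,0,0.0854],[-0.02,0,0,0,0,0,0.0854],[-0.06,0,0,0,0,0,0.0854],[-0.1,0,0,0,0,0,0.0854],[-0.14,0,0,0,0,0,0.0854],[-0.14,0,0,0,0,0,0.0854]]';python3 - <<'E'
from h import *
st();f=grab("wrist");save(f,"w3.png");crop(f,"w3c.png",100,290,180,400,3)
P=cloud(f).reshape(-1,3)
q=P[(abs(P[:,0]-.545)<.03)&(abs(P[:,1]-.1)<.03)]
r=q[(q[:,2]>.062)&(q[:,2]<.075)];print(r.mean(0))
E
```

```text
clock: 4.92
eef_pos: [0.5472, 0.0994, 0.1722]
eef_rot: [[0.001, -0.032, 0.999], [-0.001, 0.999, 0.032], [-1.0, -0.001, 0.001]]
ft_force: [0.2, 0.5, -0.2]
gripper_width: 0.0854
t4.92 pos [0.5472 0.0994 0.1722] w0.0854 F [ 0.2  0.5 -0.2] q [ 0.16   0.334  1.7   -0.002  1.107 -1.443]
[[ 0.001 -0.032  0.999]
 [-0.001  0.999  0.032]
 [-1.    -0.001  0.001]]
[0.54435163 0.0992172  0.06986311]
```

View pics/w3.png

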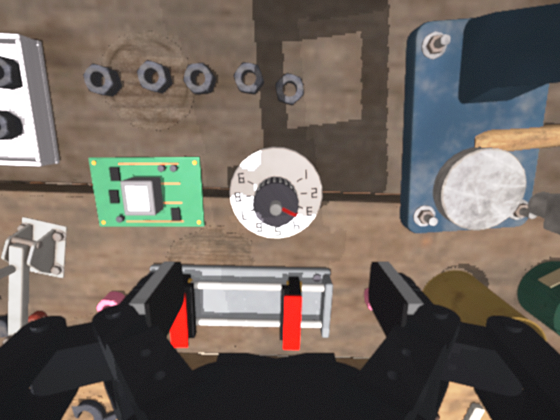

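View pics/w3c.png

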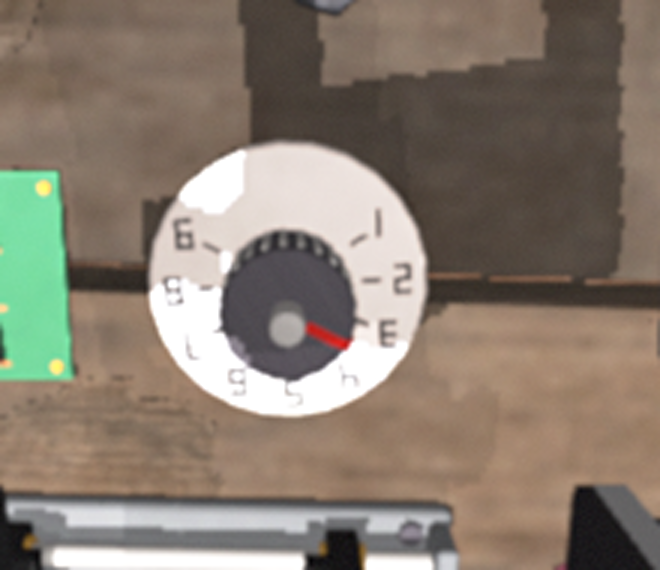

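The index is at 3: the red line sits 26° below the horizontal and the tick for 3 is at 30°, with 4 at 60°. Now I'll measure the board and nuts.

```bash
cat > board.py <<'E'
from h import *
f=grab("wrist")
hsv=cv2.cvtColor(f["image"],cv2.COLOR_RGB2HSV)
m=cv2.inRange(hsv,(50,80,30),(85,255,255));m=cv2.morphologyEx(m,cv2.MORPH_CLOSE,np.ones((15,15)))
cs,_=cv2.findContours(m,cv2.RETR_EXTERNAL,cv2.CHAIN_APPROX_NONE)
c=max(cs,key=cv2.contourArea)
pts=np.array([atz(f,*p[0],.004)[:2] for p in c],np.float32)
r=cv2.minAreaRect(pts*1000);print("board rect",r)
P=cloud(f).reshape(-1,3)
q=P[(abs(P[:,0]-r[0][0]/1e3)<.03)&(abs(P[:,1]-r[0][1]/1e3)<.03)&(P[:,2]>.024)&(P[:,2]<.034)]
print("relay top",len(q),cv2.minAreaRect((q[:,:2]*1000).astype(np.float32)),q[:,2].mean())
E
python3 board.py; cat > nuts.py <<'E'
from h import *
import sys
f=grab("wrist")
P=cloud(f);z=P[...,2]
m=((z>.015)&(z<.0225)&(f["range_z"]>0)).astype(np.uint8)
n,l,s,c=cv2.connectedComponentsWithStats(m)
for i in range(1,n):
    if 60<s[i,4]<6000:
        q=P[l==i];d=q.max(0)-q.min(0)
        if d[0]<.034 and d[1]<.034 and d[0]>.016 and d[1]>.016:
            rgb=f["image"][l==i].mean(0).astype(int)
            r=cv2.minEnclosingCircle((q[:,:2]*1000).astype(np.float32))
            print("nut px",c[i].round(),"pos",np.round(r[0],1),"R%.1f"%r[1],"rgb",rgb)
E
python3 nuts.py
```

```text
board rect ((550.3468627929688, -31.05206298828125), (70.77005767822266, 111.4225845336914), 1.958423376083374)
relay top 1182 ((550.0079345703125, -31.032150268554688), (34.3489875793457, 31.026031494140625), 2.319431781768799) 0.028706984861423267
nut px [11. 78.] pos [ 442.7 -144.6] R13.5 rgb [53 52 54]
nut px [152.  79.] pos [440.9 -13.8] R13.7 rgb [118 115 120]
nut px [98. 83.] pos [445.5 -61.3] R14.0 rgb [110 107 112]
nut px [198.  81.] pos [441.   26.8] R13.6 rgb [115 113 117]
nut px [248.  81.] pos [439.6  71.5] R13.4 rgb [108 105 109]
nut px [290.  92.] pos [447.5 108.6] R13.3 rgb [106 103 108]
nut px [300. 178.] pos [520.9 118.9] R15.6 rgb [227 216 211]
nut px [150. 193.] pos [549.7 -30.6] R21.8 rgb [70 71 70]
nut px [310. 214.] pos [561.9 133.8] R13.5 rgb [225 217 213]
```

```bash
python3 -m crank '[[0,-0.02,0,0.17,0,0,0.0854],[0,-0.04,0,0.34,0,0,0.0854],[0,-0.06,0,0.51,0,0,0.0854],[0,-0.08,0,0.68,0,0,0.0854],[0,-0.1,0,0.85,0,0,0.0854],[0.02,-0.13,-0.001,1.02,0,0,0.0854],[0.04,-0.13,-0.001,1.19,0,0,0.0854],[0.06,-0.13,-0.001,1.36,0,0,0.0854],[0.072,-0.13,-0.001,1.53,0,0,0.0854],[0.072,-0.13,-0.001,1.568,0,0,0.0854]]'; python3 -m crank '[[0,0,0,0,0,0,0.0854]]';python3 - <<'E'
from h import *
st()
E
python3 board.py
```

```text
clock: 6.32
eef_pos: [0.5448, -0.0312, 0.0931]
eef_rot: [[-0.015, 0.999, 0.033], [-0.002, 0.033, -0.999], [-1.0, -0.015, 0.002]]
ft_force: [-0.0, 0.5, 0.4]
gripper_width: 0.0853
clock: 6.45
eef_pos: [0.5439, -0.0311, 0.0916]
eef_rot: [[-0.018, 0.999, 0.033], [-0.002, 0.033, -0.999], [-1.0, -0.018, 0.001]]
ft_force: [-0.2, -0.4, -0.6]
gripper_width: 0.0854
t6.45 pos [ 0.5439 -0.0311  0.0916] w0.0854 F [-0.2 -0.4 -0.6] q [-0.076  0.408  1.817 -0.004  0.935 -0.107]
[[-0.018  0.999  0.033]
 [-0.002  0.033 -0.999]
 [-1.    -0.018  0.001]]
board rect ((550.3282470703125, -31.385723114013672), (71.88152313232422, 110.5478744506836), 2.051211357116699)
relay top 2019 ((550.0673217773438, -30.47325897216797), (34.076560974121094, 30.25592041015625), 2.509099006652832) 0.02880296838516313
```

```bash
python3 -m crank '[[0.02,0.007,0,0,0,0.018,0.0854],[0.03,0.0072,0,0,0,0.018,0.0854],[0.04,0.0073,0,0,0,0.018,0.0854],[0.05,0.0073,0,0,0,0.018,0.0854],[0.05,0.0073,0,0,0,0.018,0.0854],[0.05,0.0073,0,0,0,0.018,0.0854]]';python3 - <<'E'
from h import *
st();f=grab("wrist");save(f,"w4.png")
E
```

```text
clock: 7.25
eef_pos: [0.5502, -0.031, 0.0416]
eef_rot: [[-0.0, 0.999, 0.034], [-0.001, 0.034, -0.999], [-1.0, -0.0, 0.001]]
ft_force: [-0.4, -0.9, -0.1]
gripper_width: 0.0858
t7.25 pos [ 0.5502 -0.031   0.0416] w0.0858 F [-0.4 -0.9 -0.1] q [-0.076  0.471  1.868 -0.002  0.803 -0.108]
[[-0.     0.999  0.034]
 [-0.001  0.034 -0.999]
 [-1.    -0.     0.001]]
```

View pics/w4.png

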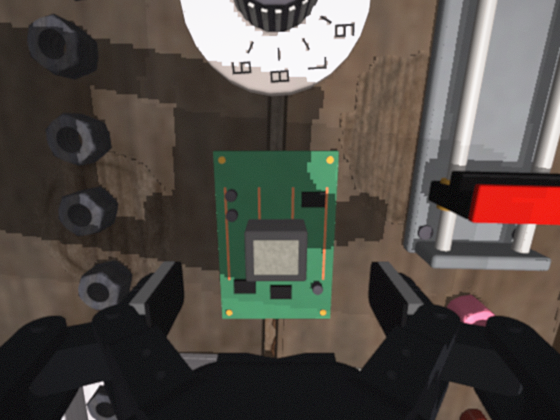

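Board squared up under the tool, with the relay at (276,258). Descending and gripping.

```bash
python3 -m crank '[[0.01,0,0,0,0,0,0.0854],[0.02,0,0,0,0,0,0.0854],[0.03,0,0,0,0,0,0.0854],[0.034,0,0,0,0,0,0.0854],[0.034,0,0,0,0,0,0.05],[0.034,0,0,0,0,0,0.04],[0.034,0,0,0,0,0,0.025],[0.034,0,0,0,0,0,0.025],[0.034,0,0,0,0,0,0.025],[0.034,0,0,0,0,0,0.025]]'
```

```text
clock: 8.55
eef_pos: [0.5509, -0.0311, 0.0083]
eef_rot: [[0.001, 0.999, 0.034], [-0.002, 0.034, -0.999], [-1.0, 0.001, 0.002]]
ft_force: [-0.6, -0.9, 5.6]
gripper_width: 0.033
```

```bash
python3 -m crank '[[-0.01,0,0,0,0,0,0.025],[-0.03,0,0,0,0,0,0.025],[-0.05,0,0,0,0,0,0.025],[-0.07,0,0,0,0,0,0.025],[-0.1,0,0,0,0,0,0.025],[-0.12,0,0,0,0,0,0.025],[-0.12,0,0,0,0,0,0.025]]';python3 - <<'E'
from h import *
st();f=grab("wrist");save(f,"w5.png")
f=grab("side");crop(f,"s5.png",100,300,180,380,3)
E
```

```text
clock: 9.43
eef_pos: [0.5513, -0.0309, 0.1297]
eef_rot: [[0.004, 0.999, 0.034], [-0.002, 0.034, -0.999], [-1.0, 0.004, 0.002]]
ft_force: [-0.4, 1.2, -2.5]
gripper_width: 0.0327
t9.43 pos [ 0.5513 -0.0309  0.1297] w0.0327 F [-0.4  1.2 -2.5] q [-0.076  0.367  1.77  -0.002  1.001 -0.109]
[[ 0.004  0.999  0.034]
 [-0.002  0.034 -0.999]
 [-1.     0.004  0.002]]
```

View pics/w5.png

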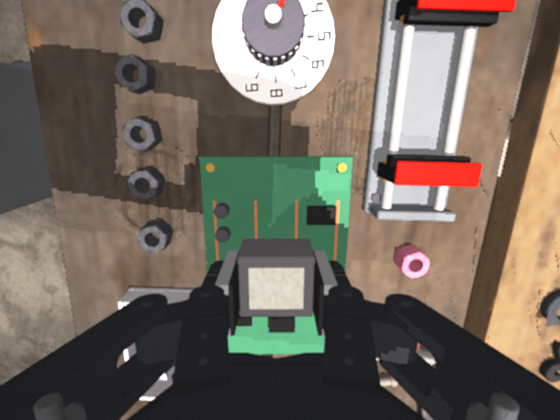

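View pics/s5.png

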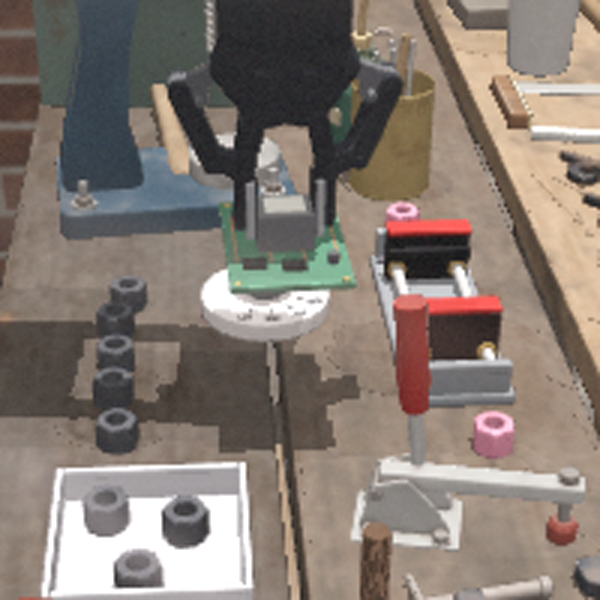

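```bash
cat > held.py <<'E'
from h import *
o=get_obs();f=grab("wrist")
hsv=cv2.cvtColor(f["image"],cv2.COLOR_RGB2HSV)
m=cv2.inRange(hsv,(50,80,20),(85,255,255));m=cv2.erode(m,np.ones((3,3)))>0
P=cloud(f)[m&(f["range_z"]>0)];z0=o["eef_pos"][2]
P=P[abs(P[:,2]-np.median(P[:,2]))<.03]
A=np.c_[P[:,:2]-o["eef_pos"][:2],np.ones(len(P))]
s,_,_,_=np.linalg.lstsq(A,P[:,2],rcond=None)
r=P[:,2]-A@s;k=abs(r)<.002;s,_,_,_=np.linalg.lstsq(A[k],P[k,2],rcond=None)
print("slopes dz/dx,dz/dy",s.round(4),"board top z rel TCP",(s[2]-z0).round(4),"n",k.sum())
print("extent",P.min(0).round(4),P.max(0).round(4))
# edges: front (max y) 
y=P[:,1];print("y max 99.5%",np.percentile(y,99.8).round(4),"y min",np.percentile(y,.2).round(4),"TCP",o["eef_pos"].round(4))
E
python3 held.py
```

```text
slopes dz/dx,dz/dy [-0.0009  0.0003  0.124 ] board top z rel TCP -0.0036 n 12509
extent [ 0.5129 -0.0866  0.1218] [0.5849 0.0246 0.1263]
y max 99.5% 0.0241 y min -0.085 TCP [ 0.5499 -0.0308  0.1276]
```

```bash
python3 - <<'E'
from h import *
import pickle
W=pickle.load(open("wrist0.pkl","rb"))
crop(W,"hold0.png",20,225,310,415,4)
m=((W["image"][...,0]>150)&(W["image"][...,1]<60)&(W["image"][...,2]<60)).astype(np.uint8)
P=cloud(W);m[:, :320]=0;m[300:]=0
n,l,s,c=cv2.connectedComponentsWithStats(m)
for i in range(1,n):
    if s[i,4]>200:
        ys,xs=np.where(l==i)
        pts=np.array([atz(W,u,v,.0545)[:2] for u,v in zip(xs,ys)],np.float32)*1000
        print(s[i],cv2.minAreaRect(pts),P[l==i].mean(0).round(4))
f=pickle.load(open("scene0.pkl","rb"));crop(f,"hold0s.png",170,245,160,275,6)
E
```

```text
[339  61  64  20 293] ((663.6004028320312, 118.59396362304688), (59.190635681152344, 15.963369369506836), 1.0445306301116943) [0.6762 0.1183 0.0536]
[334 177  58  16 532] ((664.5280151367188, 9.187857627868652), (59.185359954833984, 15.822779655456543), 0.07033922523260117) [0.6712 0.0094 0.0553]
```

View pics/hold0.png

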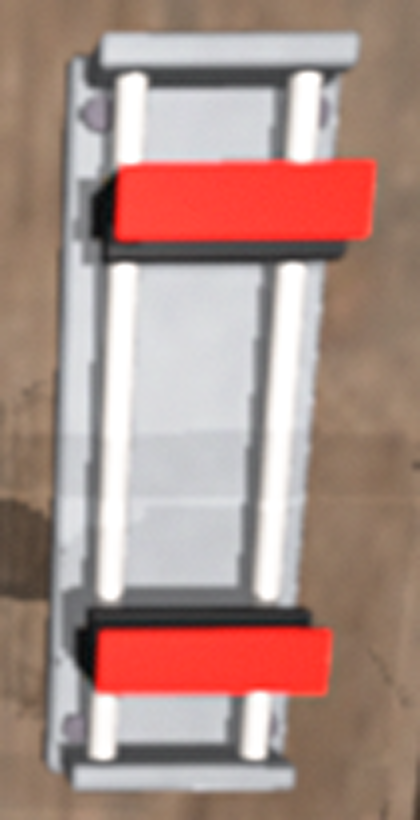

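Board is held level and centred on the TCP. I'll hook its -y edge, low, in the -y jaw with a tilt of about 10.5°, push that jaw back, then lower the +y edge past the other lip. First I move over the holder, tilted.

```bash
python3 -m crank '[[0,0.02,-0.02,0,0.02,0,0.025],[0,0.045,-0.04,0,0.05,0,0.025],[0,0.07,-0.06,0.01,0.09,0,0.025],[0,0.095,-0.08,0.015,0.13,0,0.025],[0,0.11,-0.095,0.02,0.16,0,0.025],[0,0.1177,-0.102,0.025,0.183,0,0.025],[0,0.1177,-0.102,0.025,0.183,0,0.025],[0,0.1177,-0.102,0.025,0.183,0,0.025]]';python3 - <<'E'
from h import *
o=st()
f=grab("wrist");save(f,"w6.png")
E
python3 held.py
```

```text
clock: 10.58
eef_pos: [0.6632, 0.0746, 0.1269]
eef_rot: [[-0.006, 1.0, 0.008], [0.18, 0.009, -0.984], [-0.984, -0.004, -0.18]]
ft_force: [0.9, 0.6, -1.3]
gripper_width: 0.0323
t10.57 pos [0.6632 0.0746 0.1269] w0.0323 F [ 0.9  0.6 -1.3] q [ 0.009  0.538  1.495  0.201  1.121 -0.088]
[[-0.006  1.     0.008]
 [ 0.18   0.009 -0.984]
 [-0.984 -0.004 -0.18 ]]
slopes dz/dx,dz/dy [-0.006   0.1849  0.1232] board top z rel TCP -0.0038 n 12485
extent [0.6274 0.0217 0.1117] [0.6985 0.1291 0.1591]
y max 99.5% 0.129 y min 0.0227 TCP [0.6633 0.0747 0.127 ]
```

View pics/w6.png

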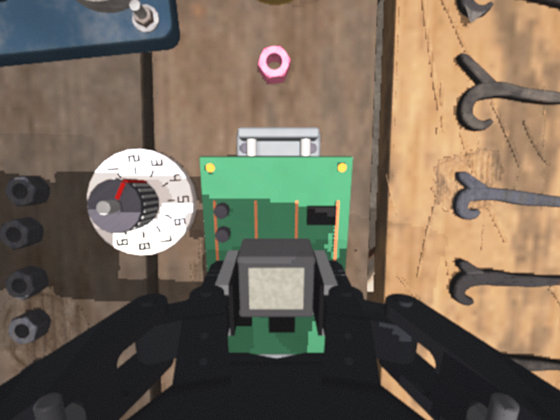

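```bash
python3 -m crank '[[0.015,0.001,0.003,0,0,0,0.025],[0.03,0.001,0.0053,0,0,0,0.025],[0.04,0.001,0.0071,0,0,0,0.025],[0.05,0.001,0.0089,0,0,0,0.025],[0.056,0.001,0.01,0,0,0,0.025],[0.056,0.001,0.01,0,0,0,0.025],[0.056,0.001,0.01,0,0,0,0.025]]';python3 - <<'E'
from h import *
o=st()
f=grab("side");crop(f,"s7.png",110,270,240,400,4)
f=grab("scene");crop(f,"c7.png",130,260,140,300,4)
E
```

```text
clock: 11.55
eef_pos: [0.6645, 0.075, 0.0707]
eef_rot: [[-0.004, 1.0, 0.008], [0.18, 0.008, -0.984], [-0.984, -0.003, -0.18]]
ft_force: [-0.8, -0.0, -1.2]
gripper_width: 0.0327
t11.55 pos [0.6645 0.075  0.0707] w0.0327 F [-0.8 -0.  -1.2] q [ 0.009  0.591  1.555  0.215  1.009 -0.115]
[[-0.004  1.     0.008]
 [ 0.18   0.008 -0.984]
 [-0.984 -0.003 -0.18 ]]
```

View pics/s7.png

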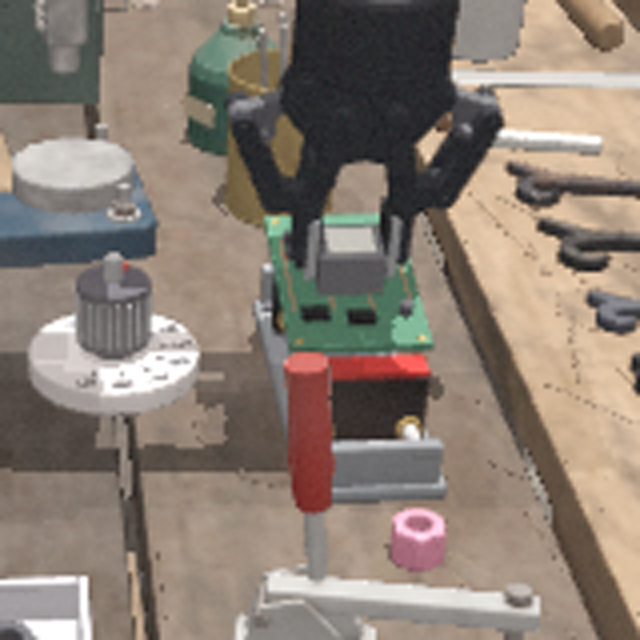

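View pics/c7.png

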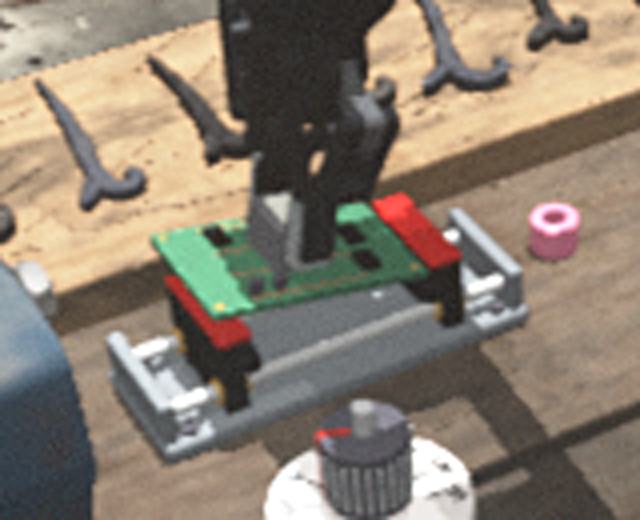

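The low edge sits just inside the -y lip (scene crop (400,230)) and the high edge is above the +y lip. Lowering the last 10 mm.

```bash
python3 -m crank '[[0.004,0,0.0007,0,0,0,0.025],[0.007,0,0.0013,0,0,0,0.025],[0.0101,0,0.0019,0,0,0,0.025],[0.0101,0,0.0019,0,0,0,0.025],[0.0101,0,0.0019,0,0,0,0.025]]';python3 - <<'E'
from h import *
o=st()
f=grab("scene");crop(f,"c8.png",160,250,150,290,5)
P=cloud(f);import numpy as np
q=P.reshape(-1,3);q=q[(q[:,0]>.6)&(q[:,0]<.72)&(q[:,1]>-.02)&(q[:,1]<.15)]
E
```

```text
clock: 12.28
eef_pos: [0.6645, 0.075, 0.0606]
eef_rot: [[-0.004, 1.0, 0.008], [0.18, 0.009, -0.984], [-0.984, -0.002, -0.18]]
ft_force: [0.7, -0.6, -1.6]
gripper_width: 0.0329
t12.28 pos [0.6645 0.075  0.0606] w0.0329 F [ 0.7 -0.6 -1.6] q [ 0.009  0.601  1.565  0.218  0.989 -0.12 ]
[[-0.004  1.     0.008]
 [ 0.18   0.009 -0.984]
 [-0.984 -0.002 -0.18 ]]
```

View pics/c8.png

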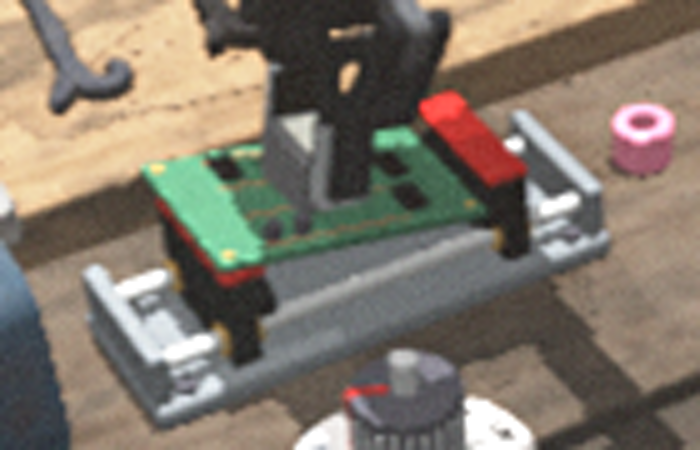

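```bash
python3 -m crank '[[-0.0007,0,0.0039,0,0,0,0.025],[-0.0014,0,0.0079,0,0,0,0.025],[-0.0014,0,0.0079,0,0,0,0.025]]'; python3 -m crank '[[-0.0005,0,0.003,0,0,0,0.025],[-0.0011,0,0.006,0,0,0,0.025],[-0.0011,0,0.006,0,0,0,0.025],[-0.0011,0,0.006,0,0,0,0.025]]';python3 - <<'E'
from h import *
o=st()
f=grab("scene");crop(f,"c9.png",160,250,150,290,5)
E
```

```text
clock: 12.7
eef_pos: [0.6648, 0.0665, 0.0606]
eef_rot: [[-0.003, 1.0, 0.007], [0.18, 0.008, -0.984], [-0.984, -0.002, -0.18]]
ft_force: [0.0, -0.3, -1.0]
gripper_width: 0.0327
clock: 13.2
eef_pos: [0.6648, 0.0607, 0.0607]
eef_rot: [[-0.004, 1.0, 0.007], [0.181, 0.008, -0.983], [-0.984, -0.002, -0.181]]
ft_force: [0.3, 3.7, -1.0]
gripper_width: 0.0328
t13.20 pos [0.6648 0.0607 0.0607] w0.0328 F [ 0.3  3.7 -1. ] q [-0.013  0.601  1.565  0.218  0.992 -0.141]
[[-0.004  1.     0.007]
 [ 0.181  0.008 -0.983]
 [-0.984 -0.002 -0.181]]
```

View pics/c9.png

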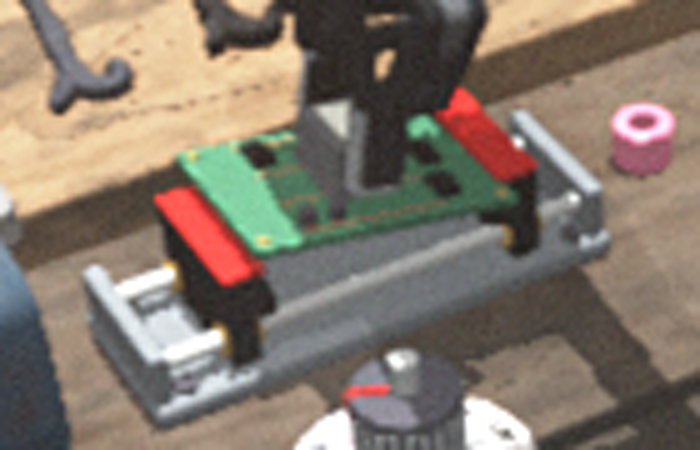

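The edge is in the groove and the jaw is yielding (3.7 N). Pushing on to about 14.5 mm.

```bash
python3 -m crank '[[-0.0006,0,0.0035,0,0,0,0.025],[-0.0013,0,0.007,0,0,0,0.025],[-0.0019,0,0.0103,0,0,0,0.025],[-0.0019,0,0.0103,0,0,0,0.025],[-0.0019,0,0.0103,0,0,0,0.025]]';python3 - <<'E'
from h import *
o=st()
f=grab("scene");crop(f,"c10.png",160,250,150,290,5)
f=grab("wrist");save(f,"w10.png")
E
python3 held.py
```

```text
clock: 13.88
eef_pos: [0.6649, 0.0507, 0.0609]
eef_rot: [[-0.003, 1.0, 0.007], [0.182, 0.007, -0.983], [-0.983, -0.002, -0.182]]
ft_force: [0.3, 5.7, 0.6]
gripper_width: 0.0323
t13.88 pos [0.6649 0.0507 0.0609] w0.0323 F [0.3 5.7 0.6] q [-0.028  0.601  1.565  0.218  0.996 -0.156]
[[-0.003  1.     0.007]
 [ 0.182  0.007 -0.983]
 [-0.983 -0.002 -0.182]]
slopes dz/dx,dz/dy [-0.004   0.1898  0.057 ] board top z rel TCP -0.0038 n 12271
extent [0.6291 0.001  0.0459] [0.7004 0.1057 0.0925]
y max 99.5% 0.1055 y min 0.0017 TCP [0.6648 0.0508 0.0608]
```

View pics/c10.png

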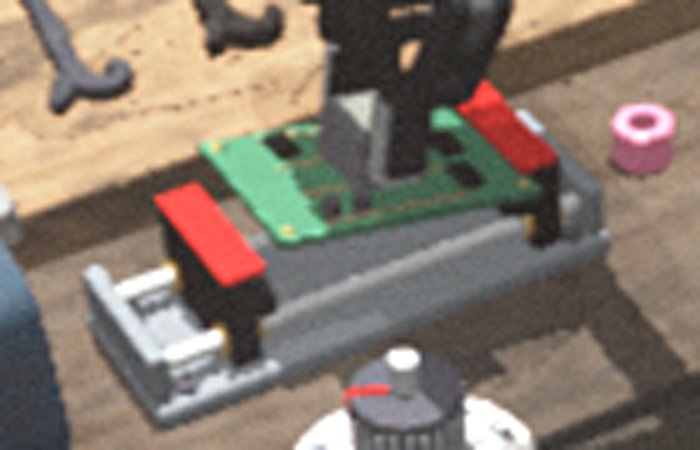

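View pics/w10.png

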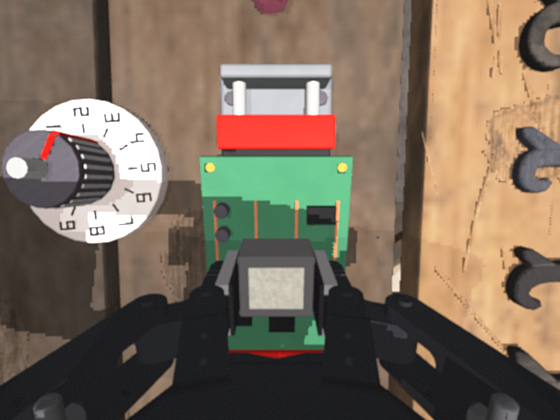

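The +y edge is at y≈0.1055, clear of the lip at 0.111. Now flattening about the hooked edge.

```bash
python3 -m crank '[[0.0025,0,-0.0003,0,-0.046,0,0.025],[0.0051,0,-0.0005,0,-0.092,0,0.025],[0.0075,0,-0.0001,0,-0.138,0,0.025],[0.0099,0,0.0005,0,-0.184,0,0.025],[0.0099,0,0.0005,0,-0.184,0,0.025],[0.0099,0,0.0005,0,-0.184,0,0.025]]';python3 - <<'E'
from h import *
o=st()
f=grab("scene");crop(f,"c11.png",160,250,150,290,5)
f=grab("wrist");save(f,"w11.png")
E
python3 held.py
```

```text
clock: 14.78
eef_pos: [0.6648, 0.053, 0.0508]
eef_rot: [[-0.002, 1.0, 0.007], [0.0, 0.007, -1.0], [-1.0, -0.002, -0.0]]
ft_force: [-0.5, 6.2, -1.9]
gripper_width: 0.0329
t14.78 pos [0.6648 0.053  0.0508] w0.0329 F [-0.5  6.2 -1.9] q [6.200e-02 6.080e-01 1.565e+00 1.000e-03 9.710e-01 5.400e-02]
[[-0.002  1.     0.007]
 [ 0.     0.007 -1.   ]
 [-1.    -0.002 -0.   ]]
slopes dz/dx,dz/dy [-0.0026  0.0051  0.0472] board top z rel TCP -0.0036 n 12376
extent [6.293e-01 1.000e-04 4.510e-02] [0.7004 0.1079 0.0502]
y max 99.5% 0.1075 y min 0.0005 TCP [0.6648 0.0529 0.0508]
```

View pics/c11.png

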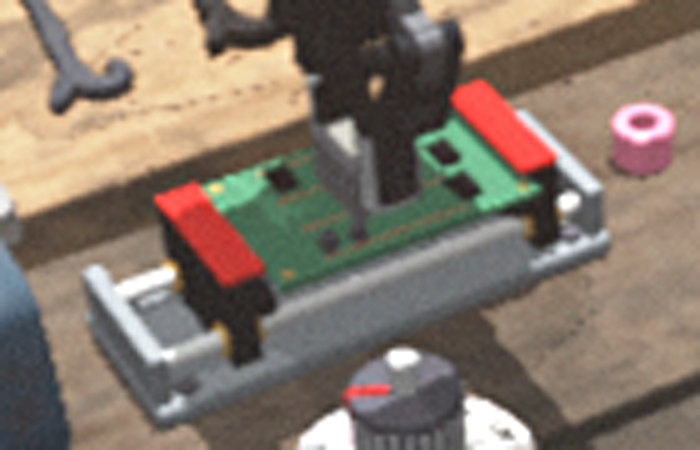

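View pics/w11.png

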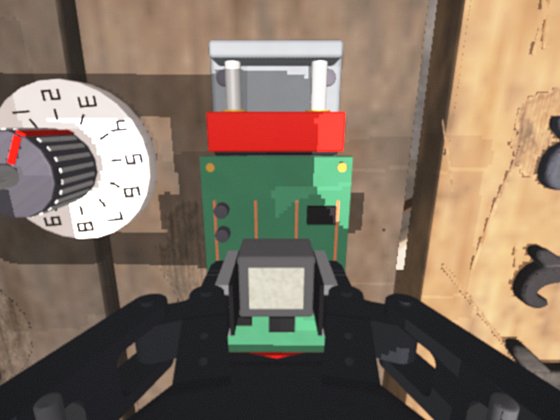

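Board is flat at the groove height, with the +y edge still just short of the lip (wrist row 155). Sliding +y into the other groove.

```bash
python3 -m crank '[[0,0,-0.003,0,0,0,0.025],[0,0,-0.006,0,0,0,0.025],[0,0,-0.009,0,0,0,0.025],[0,0,-0.0112,0,0,0,0.025],[0,0,-0.0112,0,0,0,0.025],[0,0,-0.0112,0,0,0,0.025]]';python3 - <<'E'
from h import *
o=st()
f=grab("scene");crop(f,"c12.png",160,250,150,290,5)
f=grab("wrist");save(f,"w12.png")
E
python3 held.py
```

```text
clock: 15.68
eef_pos: [0.6647, 0.0635, 0.0507]
eef_rot: [[-0.002, 1.0, 0.007], [-0.0, 0.007, -1.0], [-1.0, -0.002, 0.0]]
ft_force: [-0.1, 0.5, -1.6]
gripper_width: 0.0327
t15.68 pos [0.6647 0.0635 0.0507] w0.0327 F [-0.1  0.5 -1.6] q [0.078 0.609 1.562 0.    0.972 0.071]
[[-0.002  1.     0.007]
 [-0.     0.007 -1.   ]
 [-1.    -0.002  0.   ]]
slopes dz/dx,dz/dy [-0.0022  0.0035  0.0472] board top z rel TCP -0.0036 n 10691
extent [0.6292 0.0102 0.0449] [0.7003 0.1182 0.051 ]
y max 99.5% 0.1172 y min 0.0111 TCP [0.6648 0.0636 0.0508]
```

View pics/c12.png

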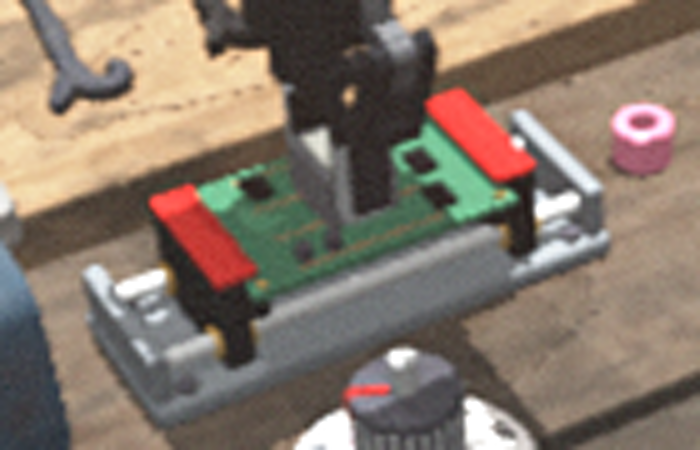

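View pics/w12.png

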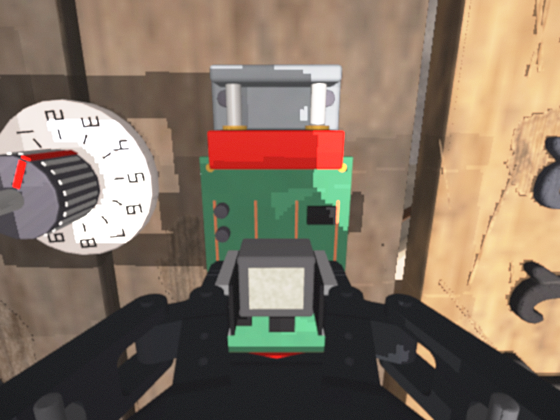

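The +y edge is under its lip and the force is balanced. Lowering onto the ledges.

```bash
python3 -m crank '[[0.001,0,-0.0003,0,0,0,0.025],[0.002,0,-0.0003,0,0,0,0.025],[0.003,0,-0.0003,0,0,0,0.025],[0.003,0,-0.0003,0,0,0,0.025]]'; python3 held.py
```

```text
clock: 16.32
eef_pos: [0.6652, 0.064, 0.0484]
eef_rot: [[-0.001, 1.0, 0.007], [0.0, 0.007, -1.0], [-1.0, -0.001, -0.0]]
ft_force: [-0.3, -0.2, 3.7]
gripper_width: 0.0328
slopes dz/dx,dz/dy [-0.0007  0.0002  0.0448] board top z rel TCP -0.0036 n 10772
extent [0.6295 0.0087 0.0419] [0.7007 0.1185 0.0469]
y max 99.5% 0.1175 y min 0.0097 TCP [0.6652 0.064  0.0484]
```

Seated: contact is felt and the board is level. Releasing and rising.

```bash
python3 -m crank '[[0,0,0,0,0,0,0.04],[0,0,0,0,0,0,0.045],[0,0,0,0,0,0,0.055],[0,0,0,0,0,0,0.06],[0,0,0,0,0,0,0.06],[-0.02,0,0,0,0,0,0.06],[-0.05,0,0,0,0,0,0.07],[-0.1,0,0,0,0,0,0.0854],[-0.14,0,0,0,0,0,0.0854],[-0.14,0,0,0,0,0,0.0854]]';python3 - <<'E'
from h import *
o=st()
f=grab("wrist");save(f,"w13.png");crop(f,"w13c.png",120,320,180,380,3)
f=grab("scene");crop(f,"c13.png",150,250,150,290,5)
E
python3 board.py
```

```text
clock: 17.62
eef_pos: [0.6673, 0.0641, 0.1927]
eef_rot: [[0.007, 1.0, 0.007], [0.001, 0.007, -1.0], [-1.0, 0.007, -0.001]]
ft_force: [-0.3, 0.8, -0.5]
gripper_width: 0.0855
t17.62 pos [0.6673 0.0641 0.1927] w0.0855 F [-0.3  0.8 -0.5] q [0.079 0.49  1.391 0.    1.253 0.071]
[[ 0.007  1.     0.007]
 [ 0.001  0.007 -1.   ]
 [-1.     0.007 -0.001]]
board rect ((665.7835693359375, 54.12996292114258), (82.54068756103516, 125.04098510742188), 0.7486304044723511)
relay top 0 ((0.0, 0.0), (0.0, 0.0), 0.0) nanboard.py:11: RuntimeWarning: Mean of empty slice.
  print("relay top",len(q),cv2.minAreaRect((q[:,:2]*1000).astype(np.float32)),q[:,2].mean())
  ret = ret.dtype.type(ret / rcount)
```

View pics/w13.png

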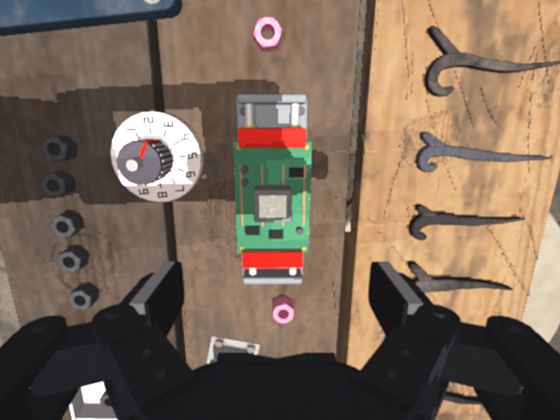

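View pics/c13.png

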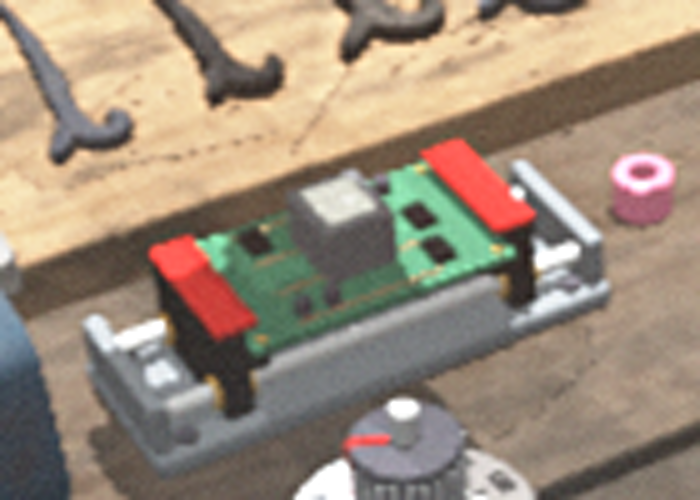

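```bash
cat > fin.py <<'E'
from h import *
f=grab("wrist");I=f["image"].astype(int)
P=cloud(f).reshape(-1,3)
hsv=cv2.cvtColor(f["image"],cv2.COLOR_RGB2HSV)
g=(cv2.erode(cv2.inRange(hsv,(50,80,20),(85,255,255)),np.ones((3,3)))>0).ravel()
q=P[g];q=q[(abs(q[:,0]-.665)<.05)&(abs(q[:,1]-.064)<.06)&(abs(q[:,2]-.044)<.01)]
A=np.c_[q[:,:2]-[.665,.064],np.ones(len(q))];s=np.linalg.lstsq(A,q[:,2],rcond=None)[0];print("board slopes,z",s.round(4),len(q))
m=((I[...,0]>140)&(I[...,1]<70)&(I[...,2]<70)).astype(np.uint8)
n,l,st_,c=cv2.connectedComponentsWithStats(m)
for i in range(1,n):
    if st_[i,4]>200:
        ys,xs=np.where(l==i);pts=np.array([atz(f,u,v,.054)[:2] for u,v in zip(xs,ys)],np.float32)*1000
        print("lip",cv2.minAreaRect(pts))
r=P[(abs(P[:,0]-.665)<.03)&(abs(P[:,1]-.064)<.03)&(P[:,2]>.062)&(P[:,2]<.075)]
print("relay",cv2.minAreaRect((r[:,:2]*1000).astype(np.float32)),r[:,2].mean())
E
python3 fin.py; python3 nuts.py
```

```text
board slopes,z [-0.0012  0.0021  0.0449] 3948
lip ((663.9685668945312, 122.21862030029297), (58.95210266113281, 15.996657371520996), 0.47877800464630127)
lip ((665.7748413085938, 5.085067272186279), (58.00627899169922, 16.835351943969727), 0.5399358868598938)
relay ((665.4170532226562, 64.6923828125), (33.575279235839844, 29.38612174987793), 0.3651624321937561) 0.06895577264316667
nut px [272.  29.] pos [659.4 215. ] R13.5 rgb [247 196 222]
nut px [ 58. 148.] pos [448.  108.6] R13.5 rgb [55 54 56]
nut px [ 57. 184.] pos [439.7  72.4] R13.4 rgb [55 53 56]
nut px [ 66. 226.] pos [442.2  27.5] R13.5 rgb [88 86 90]
nut px [ 72. 261.] pos [441.3 -12.8] R13.6 rgb [87 85 89]
nut px [ 83. 300.] pos [446.  -60.5] R13.4 rgb [90 88 92]
nut px [287. 314.] pos [678.5 -77.1] R13.5 rgb [229 164 195]
```

The board is clamped level (slope ≤0.002, top z 0.045, so underside ≈0.041). It is centred: relay y 64.7 against a jaw midpoint of 63.7. Now the nuts, starting with a look over the tray.

```bash
python3 -m crank '[[-0.005,-0.04,0.03,0,0,-0.007,0.0854],[-0.008,-0.08,0.06,0,0,-0.007,0.0854],[-0.008,-0.12,0.09,0,0,-0.007,0.0854],[-0.008,-0.16,0.12,0,0,-0.007,0.0854],[-0.008,-0.2,0.15,0,0,-0.007,0.0854],[-0.008,-0.2085,0.1625,0,0,-0.007,0.0854],[-0.008,-0.2085,0.1625,0,0,-0.007,0.0854],[-0.008,-0.2085,0.1625,0,0,-0.007,0.0854]]';python3 - <<'E'
from h import *
o=st()
f=grab("wrist");save(f,"w14.png")
E
python3 nuts.py
```

```text
clock: 18.88
eef_pos: [0.4582, -0.0997, 0.1951]
eef_rot: [[-0.011, 1.0, 0.008], [0.0, 0.008, -1.0], [-1.0, -0.011, -0.0]]
ft_force: [-0.4, 0.1, 0.1]
gripper_width: 0.0854
t18.88 pos [ 0.4582 -0.0997  0.1951] w0.0854 F [-0.4  0.1  0.1] q [-0.237  0.187  1.845 -0.003  1.12  -0.243]
[[-0.011  1.     0.008]
 [ 0.     0.008 -1.   ]
 [-1.    -0.011 -0.   ]]
nut px [259.  12.] pos [439.4  71.7] R13.3 rgb [117 114 119]
nut px [401.  12.] pos [569.8  68.7] R16.2 rgb [251 251 251]
nut px [261.  61.] pos [441.   27.5] R13.6 rgb [126 122 128]
nut px [261. 106.] pos [440.9 -13.4] R13.4 rgb [68 66 69]
nut px [265. 155.] pos [445.4 -60.8] R13.3 rgb [65 63 66]
nut px [491. 174.] pos [676.8 -77.6] R13.7 rgb [226 165 194]
```

View pics/w14.png

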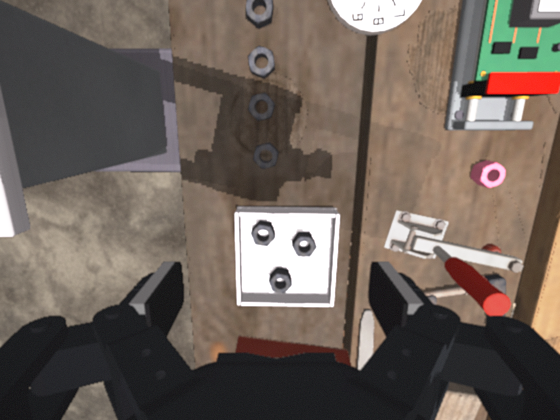

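Exactly three nuts are in the tray: pixels (263,233), (304,244) and (281,280). I need three more.

```bash
python3 - <<'E'
from h import *
f=grab("wrist")
for p in [(263,233),(304,244),(281,280)]: print("tn",atz(f,*p,.023).round(4))
for p in [(235,208),(339,208),(236,305),(337,305)]: print("corner",atz(f,*p,.026).round(4))
crop(f,"w14c.png",140,310,215,355,4)
E
```

```text
tn [ 0.443  -0.1426  0.023 ]
tn [ 0.4874 -0.1546  0.023 ]
tn [ 0.4631 -0.1982  0.023 ]
corner [ 0.414  -0.1143  0.026 ]
corner [ 0.5221 -0.113   0.026 ]
corner [ 0.4122 -0.2289  0.026 ]
corner [ 0.5271 -0.227   0.026 ]
```

View pics/w14c.png

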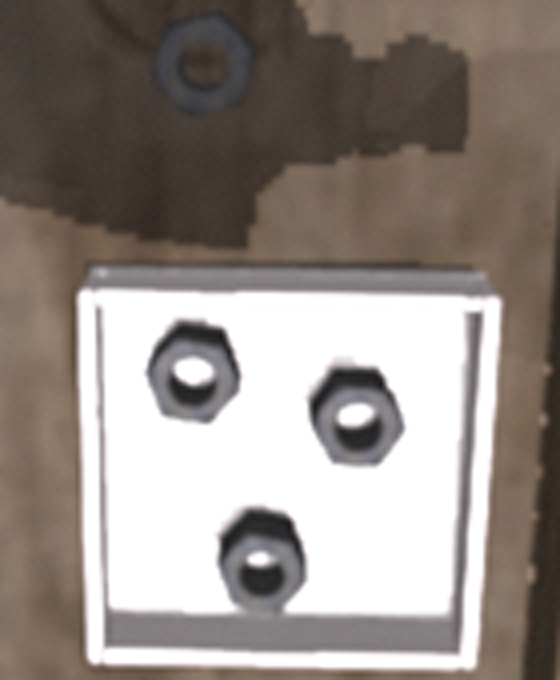

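```bash
python3 - <<'E'
from h import *
import pickle
S=pickle.load(open("side0.pkl","rb"))
P=cloud(S).reshape(-1,3);q=P[(P[:,0]>.4)&(P[:,0]<.6)&(P[:,1]<-.19)&(P[:,1]>-.45)]
for z in np.arange(.03,.12,.01):
    r=q[(q[:,2]>z)&(q[:,2]<z+.01)]
    if len(r): print("%.2f"%z,len(r),r[:,1].max().round(3),r[:,0].min().round(3),r[:,0].max().round(3))
f=grab("wrist");P=cloud(f);W=P.reshape(-1,3)
q=W[(W[:,2]>.022)&(W[:,2]<.03)&(W[:,1]<-.1)&(W[:,1]>-.24)&(W[:,0]>.4)&(W[:,0]<.54)]
print("wall",q.min(0).round(4),q.max(0).round(4),cv2.minAreaRect((q[:,:2]*1000).astype(np.float32)))
E
```

```text
0.03 81 -0.235 0.528 0.592
0.04 48 -0.234 0.577 0.591
0.05 51 -0.235 0.577 0.592
0.06 147 -0.229 0.4 0.592
0.07 6720 -0.29 0.4 0.548
0.08 3290 -0.294 0.4 0.543
0.09 148 -0.386 0.454 0.469
0.10 87 -0.392 0.455 0.467
wall [ 0.4126 -0.2289  0.022 ] [ 0.523  -0.118   0.0293] ((467.7933654785156, -173.47100830078125), (110.85535430908203, 110.25177001953125), 89.95465087890625)
```

```bash
cat > hexyaw.py <<'E'
from h import *
import sys
f=grab("wrist");o=get_obs()
P=cloud(f);z=P[...,2];m=((z>.015)&(z<.0225)&(f["range_z"]>0)).astype(np.uint8)
m=cv2.morphologyEx(m,cv2.MORPH_OPEN,np.ones((2,2)))
n,l,s,c=cv2.connectedComponentsWithStats(m)
ty=np.arctan2(o["eef_rot"][1,1],o["eef_rot"][0,1])
for i in range(1,n):
    if s[i,4]<60: continue
    q=P[l==i];d=q.max(0)-q.min(0)
    if max(d[:2])>.034 or min(d[:2])<.016: continue
    cs,_=cv2.findContours((l==i).astype(np.uint8),cv2.RETR_EXTERNAL,cv2.CHAIN_APPROX_NONE)
    b=np.array([atz(f,*p[0],.019)[:2] for p in max(cs,key=len)])
    ctr=np.array(cv2.minEnclosingCircle((b*1000).astype(np.float32))[0])/1000
    best=None
    # hexagon fit: minimise support mismatch
    from scipy.optimize import minimize
    def cost(p):
        dd=b-p[:2];th=np.arctan2(dd[:,1],dd[:,0])-p[2];t=(th+np.pi/6)%(np.pi/3)-np.pi/6
        return np.abs(np.hypot(*dd.T)*np.cos(t)-.012).sum()*1000
    R=[minimize(cost,[*ctr,a],method="Nelder-Mead",options=dict(initial_simplex=[[*ctr,a],[ctr[0]+.002,ctr[1],a],[ctr[0],ctr[1]+.002,a],[*ctr,a+.15]])) for a in np.linspace(-.5,.5,6)]
    r=min(R,key=lambda r:r.fun);yaw=r.x[2]
    e=(yaw-ty+np.pi/6)%(np.pi/3)-np.pi/6
    print("nut",r.x[:2].round(4),"err/pt %.2fmm"%(r.fun/len(b)),"yaw off from tool y (ccw+) %.3f -> turn about tool x %.3f"%(e,-e),"rgb",f["image"][l==i].mean(0).astype(int))
E
python3 hexyaw.py
```

```text
nut [ 0.4419 -0.0141] err/pt 0.50mm yaw off from tool y (ccw+) -0.277 -> turn about tool x 0.277 rgb [66 64 67]
nut [ 0.5415 -0.2945] err/pt 1.71mm yaw off from tool y (ccw+) 0.435 -> turn about tool x -0.435 rgb [82 39 32]
```

```bash
python3 -m crank '[[0.02,-0.006,-0.02,0,0,0.011,0.0854],[0.05,-0.0114,-0.039,0,0,0.011,0.0854],[0.08,-0.0114,-0.039,0,0,0.011,0.0854],[0.095,-0.0114,-0.039,0,0,0.011,0.0854],[0.095,-0.0114,-0.039,0,0,0.011,0.0854]]'; python3 - <<'E'
from h import *
st();f=grab("wrist");save(f,"w15.png")
E
python3 hexyaw.py
```

```text
clock: 19.75
eef_pos: [0.4442, -0.0603, 0.0994]
eef_rot: [[-0.004, 1.0, 0.009], [0.0, 0.009, -1.0], [-1.0, -0.004, -0.001]]
ft_force: [0.2, 0.8, -0.4]
gripper_width: 0.0853
t19.75 pos [ 0.4442 -0.0603  0.0994] w0.0853 F [ 0.2  0.8 -0.4] q [-0.16   0.261  2.031 -0.     0.853 -0.169]
[[-0.004  1.     0.009]
 [ 0.     0.009 -1.   ]
 [-1.    -0.004 -0.001]]
nut [0.4418 0.0267] err/pt 0.36mm yaw off from tool y (ccw+) 0.181 -> turn about tool x -0.181 rgb [63 62 65]
nut [ 0.4417 -0.0138] err/pt 0.40mm yaw off from tool y (ccw+) -0.328 -> turn about tool x 0.328 rgb [55 53 56]
nut [ 0.6299 -0.0185] err/pt 1.38mm yaw off from tool y (ccw+) 0.220 -> turn about tool x -0.220 rgb [71 69 69]
```

View pics/w15.png

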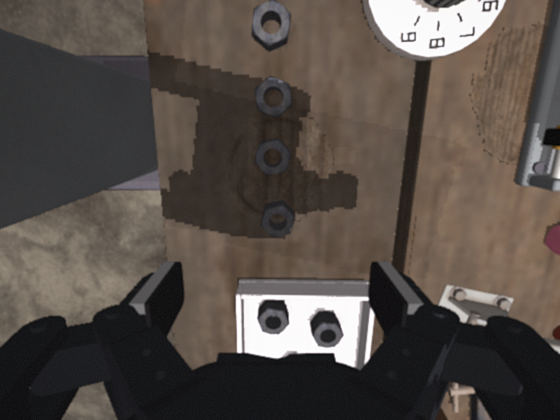

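```bash
python3 - <<'E'
from h import *
f=grab("wrist");crop(f,"w15c.png",190,245,245,310,10)
print(atz(f,277,217,.019).round(4))
P=cloud(f)[190:245:4,250:306:4,2];print((P*1000).astype(int))
E
```

```text
[ 0.4466 -0.0586  0.019 ]
[[ 0  0  1  1  0  1  1  0  2  2  0  0  1  0]
 [ 0  0  1  1  1  1  1  1  1  2  0  0  0  1]
 [ 1  0  0  0  2  1  1  1  2  1  0  1  0  1]
 [ 1  0  0  1  4  9 12 14  9  1  1  0  1  1]
 [ 1  2  2  4 19 18 19 18 19 11  2  1  1  0]
 [ 1  1  1 18 18 19 19 20 18 20  9  0  1  1]
 [ 2  0  0 18 20  1  1  3 19 19 18  1  2  0]
 [ 0  0  1 19 20  1  1  1  2 20 19  0  1  0]
 [ 0  0  0 20 19  8  4  4 11 19 19  1  0  2]
 [ 2  0  1 19 18 17 13 14 19 19  1  0  1  0]
 [ 1  1  0  1 19 18 19 19 19 19  1  0  1  0]
 [ 0  1  1  1  0 18 18 20  2  1  0  0  1  1]
 [ 0  0  0  1  0  0  0  1  0  0 -1  1  0  0]
 [ 0  0  0  1  1  0  0  1  0  0  1  1  0  1]]
```

View pics/w15c.png

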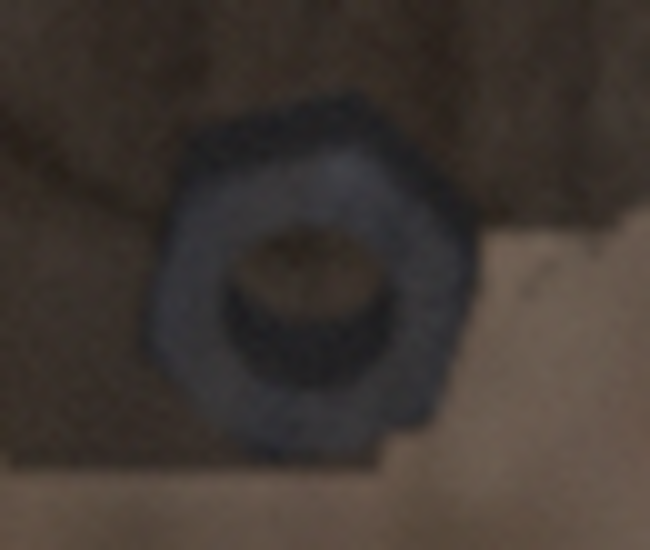

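Nut 1 (corner side flats 12° off tool y). Gripping with the tips about mid-height so that release can happen above the other nuts in the tray.

```bash
python3 -m crank '[[0.03,0.002,0,0.1,0,0.004,0.0854],[0.06,0.0022,0,0.2,0,0.004,0.0854],[0.08,0.0022,0,0.23,0,0.004,0.0854],[0.09,0.0022,0,0.23,0,0.004,0.0854],[0.09,0.0022,0,0.23,0,0.004,0.04],[0.09,0.0022,0,0.23,0,0.004,0.015],[0.09,0.0022,0,0.23,0,0.004,0.015],[0.09,0.0022,0,0.23,0,0.004,0.015],[0.09,0.0022,0,0.23,0,0.004,0.015],[0.09,0.0022,0,0.23,0,0.004,0.015]]'; python3 -m crank '[[-0.01,0,0,0,0,0,0.015],[-0.03,0,0,0,0,0,0.015],[-0.06,0,0,0,0,0,0.015],[-0.06,0,0,0,0,0,0.015],[-0.06,0,0,0,0,0,0.015]]';python3 - <<'E'
from h import *
st();f=grab("wrist");save(f,"w16.png")
E
```

```text
clock: 21.15
eef_pos: [0.4483, -0.0608, 0.0119]
eef_rot: [[0.006, 0.976, -0.22], [-0.001, -0.22, -0.976], [-1.0, 0.006, -0.001]]
ft_force: [-0.8, 1.3, 6.1]
gripper_width: 0.0212
clock: 21.78
eef_pos: [0.4475, -0.0607, 0.0718]
eef_rot: [[0.006, 0.976, -0.22], [-0.001, -0.22, -0.976], [-1.0, 0.006, -0.0]]
ft_force: [0.2, -0.1, 0.4]
gripper_width: 0.0211
t21.77 pos [ 0.4475 -0.0607  0.0718] w0.0211 F [ 0.2 -0.1  0.4] q [-0.16   0.301  2.065  0.     0.77   0.061]
[[ 0.006  0.976 -0.22 ]
 [-0.001 -0.22  -0.976]
 [-1.     0.006 -0.   ]]
```

View pics/w16.png

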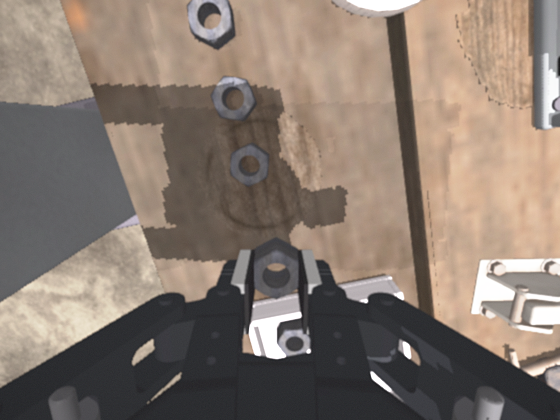

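```bash
python3 -m crank '[[-0.01,0.02,0.03,0,0,0,0.015],[-0.01,0.04,0.06,0,0,0,0.015],[-0.01,0.06,0.09,0,0,0,0.015],[-0.005,0.0819,0.1244,0,0,0,0.015],[-0.005,0.0819,0.1244,0,0,0,0.015],[-0.005,0.0819,0.1244,0,0,0,0.015]]';python3 - <<'E'
from h import *
st();f=grab("wrist");save(f,"w17.png")
E
```

```text
clock: 22.58
eef_pos: [0.4987, -0.1994, 0.0756]
eef_rot: [[0.002, 0.975, -0.22], [0.001, -0.22, -0.975], [-1.0, 0.002, -0.001]]
ft_force: [-0.1, -0.1, 0.4]
gripper_width: 0.0211
t22.57 pos [ 0.4987 -0.1994  0.0756] w0.0211 F [-0.1 -0.1  0.4] q [-0.403  0.409  1.867  0.002  0.864 -0.182]
[[ 0.002  0.975 -0.22 ]
 [ 0.001 -0.22  -0.975]
 [-1.     0.002 -0.001]]
```

View pics/w17.png

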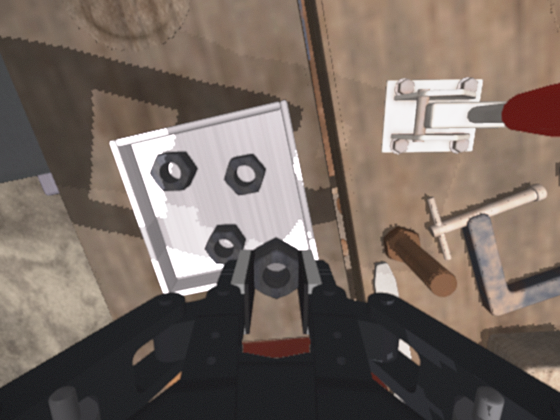

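```bash
python3 -m crank '[[0.015,0,0,0,0,0,0.015],[0.03,0,0,0,0,0,0.015],[0.04,0,0,0,0,0,0.015],[0.0475,0,0,0,0,0,0.015],[0.0475,0,0,0,0,0,0.015],[0.0475,0,0,0,0,0,0.045],[0.0475,0,0,0,0,0,0.045],[0.0475,0,0,0,0,0,0.045],[0.02,0,0,0,0,0,0.05],[-0.03,0,0,0,0,0,0.06]]';python3 - <<'E'
from h import *
st();f=grab("wrist");save(f,"w18.png")
E
```

```text
clock: 23.88
eef_pos: [0.4974, -0.1986, 0.1054]
eef_rot: [[-0.002, 0.976, -0.219], [0.002, -0.219, -0.976], [-1.0, -0.002, -0.002]]
ft_force: [-0.0, 0.1, -0.2]
gripper_width: 0.06
t23.88 pos [ 0.4974 -0.1986  0.1054] w0.0600 F [-0.   0.1 -0.2] q [-0.402  0.373  1.833  0.002  0.938 -0.182]
[[-0.002  0.976 -0.219]
 [ 0.002 -0.219 -0.976]
 [-1.    -0.002 -0.002]]
```

View pics/w18.png

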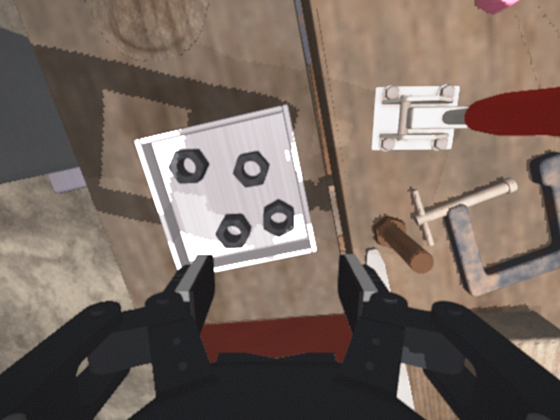

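Four in the tray. Next is the nut at (0.442, -0.014).

```bash
python3 -m crank '[[0,-0.025,-0.045,0.03,0,0,0.07],[0,-0.05,-0.09,0.06,0,0,0.0854],[0,-0.075,-0.135,0.098,0,0,0.0854],[0,-0.0946,-0.1683,0.098,0,0,0.0854],[0,-0.0946,-0.1683,0.098,0,0,0.0854],[0,-0.0946,-0.1683,0.098,0,0,0.0854]]';python3 - <<'E'
from h import *
st();f=grab("wrist");save(f,"w19.png")
E
python3 hexyaw.py
```

```text
clock: 24.68
eef_pos: [0.447, -0.0158, 0.112]
eef_rot: [[0.013, 0.95, -0.313], [-0.004, -0.313, -0.95], [-1.0, 0.014, -0.0]]
ft_force: [-0.1, 0.2, -0.1]
gripper_width: 0.0852
t24.68 pos [ 0.447  -0.0158  0.112 ] w0.0852 F [-0.1  0.2 -0.1] q [-0.059  0.235  2.028 -0.004  0.865  0.263]
[[ 0.013  0.95  -0.313]
 [-0.004 -0.313 -0.95 ]
 [-1.     0.014 -0.   ]]
nut [ 0.488  -0.1568] err/pt 1.44mm yaw off from tool y (ccw+) -0.256 -> turn about tool x 0.256 rgb [62 60 62]
nut [ 0.4433 -0.1446] err/pt 1.41mm yaw off from tool y (ccw+) -0.383 -> turn about tool x 0.383 rgb [57 56 58]
```

View pics/w19.png

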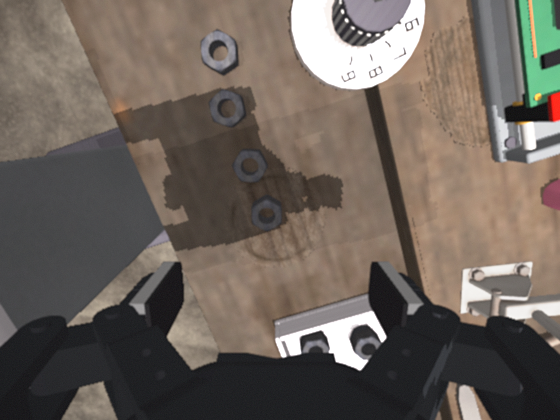

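```bash
sed -i 's/z>.015)&(z<.0225)/z>.012)\&(z<.026)/; s/cv2.MORPH_OPEN,np.ones((2,2))/cv2.MORPH_CLOSE,np.ones((3,3))/' hexyaw.py; python3 - <<'E'
from h import *
f=grab("wrist");crop(f,"w19c.png",185,240,235,300,8);print(atz(f,266.5,212,.019).round(4),st()["eef_pos"])
E
python3 hexyaw.py
```

```text
t24.82 pos [ 0.447  -0.0163  0.1118] w0.0853 F [ 0.2  0.1 -0.1] q [-0.06   0.236  2.028 -0.004  0.865  0.263]
[[ 0.012  0.949 -0.315]
 [-0.004 -0.315 -0.949]
 [-1.     0.013 -0.   ]]
[ 0.4422 -0.0116  0.019 ] [ 0.44700434 -0.01633591  0.11175542]
nut [ 0.4869 -0.1539] err/pt 1.65mm yaw off from tool y (ccw+) -0.500 -> turn about tool x 0.500 rgb [85 83 87]
```

View pics/w19c.png

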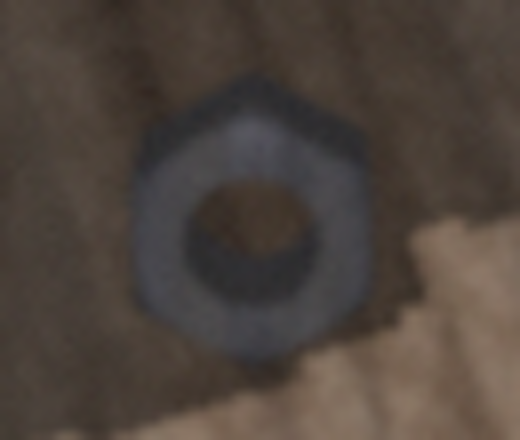

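```bash
python3 -m crank '[[0.03,-0.005,-0.001,0,0,-0.012,0.0854],[0.06,-0.0069,-0.0011,0,0,-0.012,0.0854],[0.09,-0.0069,-0.0011,0,0,-0.012,0.0854],[0.1015,-0.0069,-0.0011,0,0,-0.012,0.0854],[0.1015,-0.0069,-0.0011,0,0,-0.012,0.04],[0.1015,-0.0069,-0.0011,0,0,-0.012,0.015],[0.1015,-0.0069,-0.0011,0,0,-0.012,0.015],[0.1015,-0.0069,-0.0011,0,0,-0.012,0.015],[0.1015,-0.0069,-0.0011,0,0,-0.012,0.015],[0.1015,-0.0069,-0.0011,0,0,-0.012,0.015]]'; python3 -m crank '[[-0.01,0,0,0,0,0,0.015],[-0.03,0,0,0,0,0,0.015],[-0.06,0,0,0,0,0,0.015],[-0.07,0,0,0,0,0,0.015],[-0.07,0,0,0,0,0,0.015]]';python3 - <<'E'
from h import *
st();f=grab("wrist");save(f,"w20.png")
E
```

```text
clock: 26.12
eef_pos: [0.4426, -0.0135, 0.0112]
eef_rot: [[0.003, 0.949, -0.315], [0.0, -0.315, -0.949], [-1.0, 0.003, -0.001]]
ft_force: [-1.2, 0.6, 5.5]
gripper_width: 0.0214
clock: 26.75
eef_pos: [0.4427, -0.0135, 0.0818]
eef_rot: [[0.005, 0.949, -0.315], [-0.0, -0.315, -0.949], [-1.0, 0.004, -0.001]]
ft_force: [0.9, -0.2, -0.9]
gripper_width: 0.021
t26.75 pos [ 0.4427 -0.0135  0.0818] w0.0210 F [ 0.9 -0.2 -0.9] q [-0.057  0.275  2.07   0.     0.791  0.264]
[[ 0.005  0.949 -0.315]
 [-0.    -0.315 -0.949]
 [-1.     0.004 -0.001]]
```

View pics/w20.png

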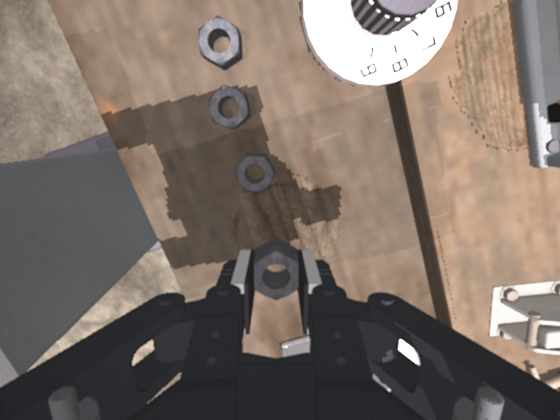

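```bash
python3 -m crank '[[0,0.012,0.045,0,0,0,0.015],[0,0.025,0.09,0,0,0,0.015],[0,0.04,0.135,0,0,0,0.015],[0,0.05,0.17,0,0,0,0.015],[0,0.0533,0.1883,0,0,0,0.015],[0,0.0533,0.1883,0,0,0,0.015],[0,0.0533,0.1883,0,0,0,0.015]]';python3 - <<'E'
from h import *
st();f=grab("wrist");save(f,"w21.png")
E
```

```text
clock: 27.68
eef_pos: [0.4329, -0.2078, 0.0806]
eef_rot: [[0.001, 0.949, -0.314], [0.001, -0.314, -0.949], [-1.0, 0.001, -0.001]]
ft_force: [-0.2, -0.1, -0.4]
gripper_width: 0.0213
t27.68 pos [ 0.4329 -0.2078  0.0806] w0.0213 F [-0.2 -0.1 -0.4] q [-0.473  0.328  1.989  0.002  0.824 -0.154]
[[ 0.001  0.949 -0.314]
 [ 0.001 -0.314 -0.949]
 [-1.     0.001 -0.001]]
```

View pics/w21.png

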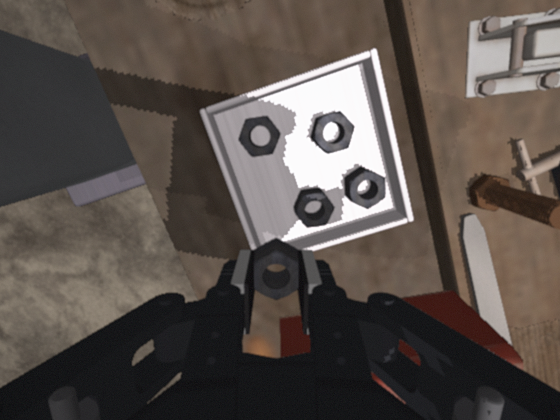

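```bash
python3 -m crank '[[0.015,0.0012,-0.0013,0,0,0,0.015],[0.03,0.0012,-0.0013,0,0,0,0.015],[0.045,0.0012,-0.0013,0,0,0,0.015],[0.0535,0.0012,-0.0013,0,0,0,0.015],[0.0535,0.0012,-0.0013,0,0,0,0.015],[0.0535,0.0012,-0.0013,0,0,0,0.045],[0.0535,0.0012,-0.0013,0,0,0,0.045],[0.0535,0.0012,-0.0013,0,0,0,0.045],[0.025,0.0012,-0.0013,0,0,0,0.05],[-0.03,0.0012,-0.0013,0,0,0,0.06]]';python3 - <<'E'
from h import *
st();f=grab("wrist");save(f,"w22.png")
E
```

```text
clock: 28.98
eef_pos: [0.4332, -0.2062, 0.1102]
eef_rot: [[-0.003, 0.949, -0.314], [0.003, -0.314, -0.949], [-1.0, -0.004, -0.002]]
ft_force: [0.9, -0.6, 0.5]
gripper_width: 0.0599
t28.98 pos [ 0.4332 -0.2062  0.1102] w0.0599 F [ 0.9 -0.6  0.5] q [-0.469  0.291  1.95   0.002  0.904 -0.151]
[[-0.003  0.949 -0.314]
 [ 0.003 -0.314 -0.949]
 [-1.    -0.004 -0.002]]
```

View pics/w22.png

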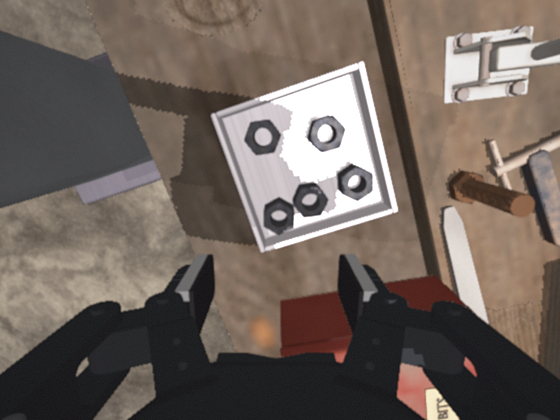

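Five in the tray, all flat. Last: the nut at (0.442, 0.027).

```bash
python3 -m crank '[[0,-0.012,-0.04,-0.1,0,0,0.07],[0,-0.024,-0.08,-0.2,0,0,0.0854],[0,-0.036,-0.12,-0.3,0,0,0.0854],[0,-0.05,-0.17,-0.4,0,0,0.0854],[0,-0.062,-0.21,-0.5,0,0,0.0854],[0,-0.065,-0.2237,-0.51,0,0,0.0854],[0,-0.065,-0.2237,-0.51,0,0,0.0854],[0,-0.065,-0.2237,-0.51,0,0,0.0854]]';python3 - <<'E'
from h import *
st();f=grab("wrist");save(f,"w23.png");crop(f,"w23c.png",175,255,235,315,7)
E
```

```text
clock: 30.02
eef_pos: [0.4463, 0.0233, 0.1171]
eef_rot: [[0.011, 0.982, 0.188], [-0.005, 0.188, -0.982], [-1.0, 0.01, 0.007]]
ft_force: [-0.0, 0.0, 0.3]
gripper_width: 0.0855
t30.02 pos [0.4463 0.0233 0.1171] w0.0855 F [-0.   0.   0.3] q [ 0.03   0.229  2.02  -0.006  0.881 -0.155]
[[ 0.011  0.982  0.188]
 [-0.005  0.188 -0.982]
 [-1.     0.01   0.007]]
```

View pics/w23.png

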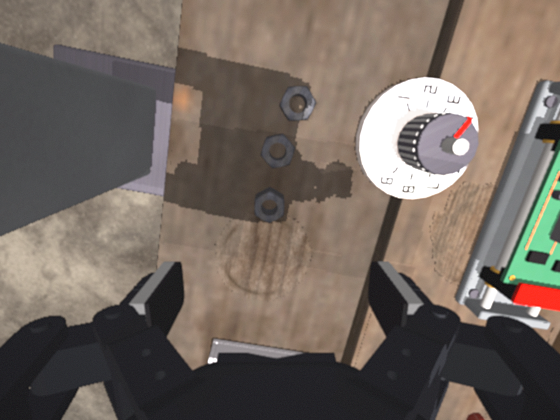

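View pics/w23c.png

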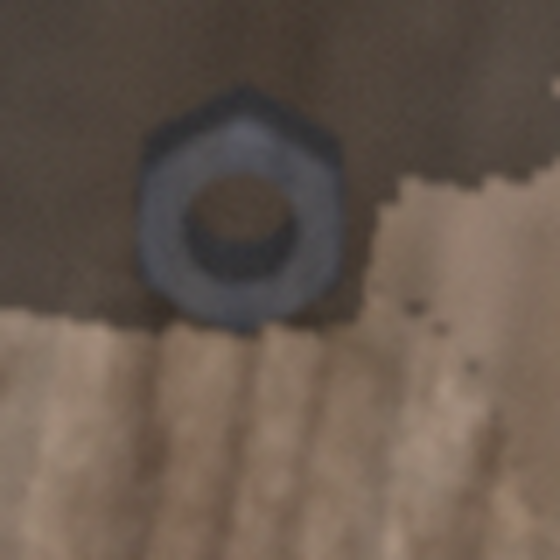

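```bash
python3 - <<'E'
from h import *
f=grab("wrist");o=get_obs();p=atz(f,269.4,206.7,.019);print(p.round(4))
t=np.array([p[0],p[1],.0105]);print("rows abc",(o["eef_rot"].T@(t-o["eef_pos"])).round(4), o["eef_pos"].round(4))
E
```

```text
[0.4417 0.0274 0.019 ]
rows abc [ 0.1065 -0.0048 -0.0057] [0.4463 0.0232 0.1171]
```

```bash
python3 -m crank '[[0.03,-0.004,-0.004,0,0.007,-0.01,0.0854],[0.06,-0.0048,-0.0057,0,0.007,-0.01,0.0854],[0.09,-0.0048,-0.0057,0,0.007,-0.01,0.0854],[0.1065,-0.0048,-0.0057,0,0.007,-0.01,0.0854],[0.1065,-0.0048,-0.0057,0,0.007,-0.01,0.04],[0.1065,-0.0048,-0.0057,0,0.007,-0.01,0.015],[0.1065,-0.0048,-0.0057,0,0.007,-0.01,0.015],[0.1065,-0.0048,-0.0057,0,0.007,-0.01,0.015],[0.1065,-0.0048,-0.0057,0,0.007,-0.01,0.015],[0.1065,-0.0048,-0.0057,0,0.007,-0.01,0.015]]'; python3 -m crank '[[-0.01,0,0,0,0,0,0.015],[-0.03,0,0,0,0,0,0.015],[-0.06,0,0,0,0,0,0.015],[-0.07,0,0,0,0,0,0.015],[-0.07,0,0,0,0,0,0.015]]';python3 - <<'E'
from h import *
o=st();f=grab("wrist");save(f,"w24.png")
t=np.array([.4335,-.1735,o["eef_pos"][2]]);print("abc",(o["eef_rot"].T@(t-o["eef_pos"])).round(4))
E
```

```text
clock: 31.38
eef_pos: [0.4424, 0.0273, 0.0116]
eef_rot: [[0.002, 0.982, 0.188], [0.0, 0.188, -0.982], [-1.0, 0.002, -0.0]]
ft_force: [-0.2, -1.3, 5.2]
gripper_width: 0.0212
clock: 32.0
eef_pos: [0.4425, 0.0273, 0.0822]
eef_rot: [[0.004, 0.982, 0.188], [0.001, 0.188, -0.982], [-1.0, 0.004, 0.0]]
ft_force: [0.3, 1.1, -0.4]
gripper_width: 0.0216
t32.00 pos [0.4425 0.0273 0.0822] w0.0216 F [ 0.3  1.1 -0.4] q [ 3.500e-02  2.760e-01  2.068e+00  1.000e-03  7.940e-01 -1.540e-01]
[[ 0.004  0.982  0.188]
 [ 0.001  0.188 -0.982]
 [-1.     0.004  0.   ]]
abc [-1.000e-04 -4.660e-02  1.956e-01]
```

View pics/w24.png

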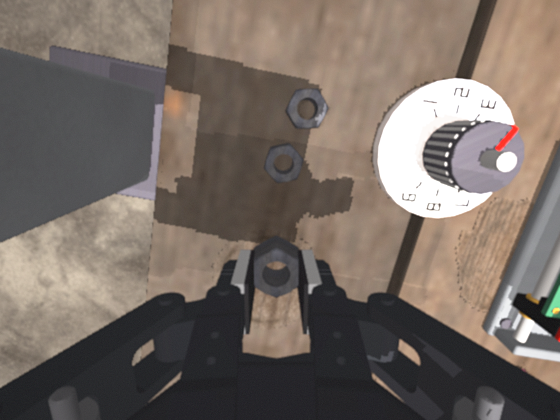

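```bash
python3 -m crank '[[0,-0.01,0.045,0,0,0,0.015],[0,-0.02,0.09,0,0,0,0.015],[0,-0.033,0.135,0,0,0,0.015],[0,-0.042,0.175,0,0,0,0.015],[0,-0.0466,0.1956,0,0,0,0.015],[0,-0.0466,0.1956,0,0,0,0.015],[0,-0.0466,0.1956,0,0,0,0.015]]';python3 - <<'E'
from h import *
st();f=grab("wrist");save(f,"w25.png")
f=grab("side");crop(f,"s25.png",180,320,180,300,5)
E
```

```text
clock: 32.92
eef_pos: [0.4322, -0.1728, 0.0805]
eef_rot: [[0.0, 0.982, 0.188], [0.002, 0.188, -0.982], [-1.0, 0.0, -0.002]]
ft_force: [-0.0, 0.9, -1.0]
gripper_width: 0.0211
t32.92 pos [ 0.4322 -0.1728  0.0805] w0.0211 F [-0.   0.9 -1. ] q [-4.06e-01  3.09e-01  2.02e+00  2.00e-03  8.13e-01 -5.96e-01]
[[ 0.     0.982  0.188]
 [ 0.002  0.188 -0.982]
 [-1.     0.    -0.002]]
```

View pics/w25.png

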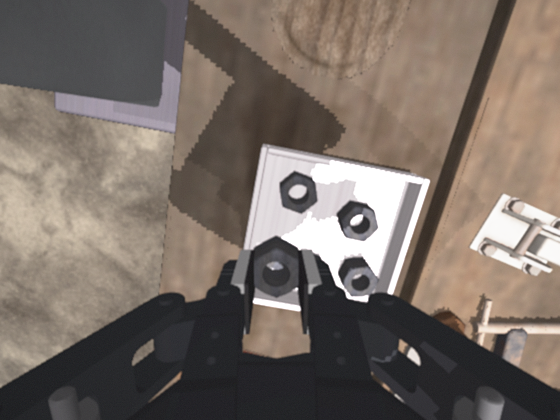

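View pics/s25.png

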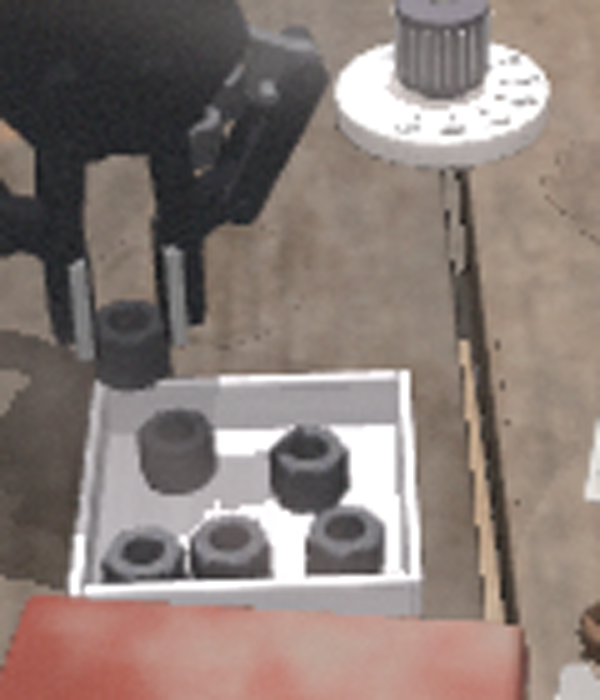

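```bash
python3 -m crank '[[0.015,0.0018,0.0014,0,0,0,0.015],[0.03,0.0018,0.0014,0,0,0,0.015],[0.045,0.0018,0.0014,0,0,0,0.015],[0.0535,0.0018,0.0014,0,0,0,0.015],[0.0535,0.0018,0.0014,0,0,0,0.015],[0.0535,0.0018,0.0014,0,0,0,0.045],[0.0535,0.0018,0.0014,0,0,0,0.045],[0.0535,0.0018,0.0014,0,0,0,0.045],[0.025,0.0018,0.0014,0,0,0,0.05],[-0.03,0.0018,0.0014,0,0,0,0.06]]';python3 -m crank '[[-0.04,0.02,-0.04,0,0,0,0.06],[-0.08,0.04,-0.09,0,0,0,0.06],[-0.09,0.06,-0.13,0,0,0,0.06],[-0.09,0.06,-0.13,0,0,0,0.06],[-0.09,0.06,-0.13,0,0,0,0.06]]'; python3 - <<'E'
from h import *
st();f=grab("wrist");save(f,"w26.png")
f=grab("side");crop(f,"s26.png",160,330,180,360,4)
f=grab("scene");crop(f,"c26.png",150,300,150,400,3)
E
```

```text
clock: 34.28
eef_pos: [0.4331, -0.1731, 0.1104]
eef_rot: [[-0.004, 0.982, 0.189], [0.003, 0.189, -0.982], [-1.0, -0.003, -0.004]]
ft_force: [1.2, -0.9, 0.6]
gripper_width: 0.06
clock: 34.9
eef_pos: [0.4673, -0.0346, 0.2004]
eef_rot: [[-0.005, 0.982, 0.189], [0.003, 0.189, -0.982], [-1.0, -0.004, -0.003]]
ft_force: [-0.1, -0.6, -0.4]
gripper_width: 0.0601
t34.90 pos [ 0.4673 -0.0346  0.2004] w0.0601 F [-0.1 -0.6 -0.4] q [-0.1    0.179  1.842  0.002  1.126 -0.291]
[[-0.005  0.982  0.189]
 [ 0.003  0.189 -0.982]
 [-1.    -0.004 -0.003]]
```

View pics/w26.png

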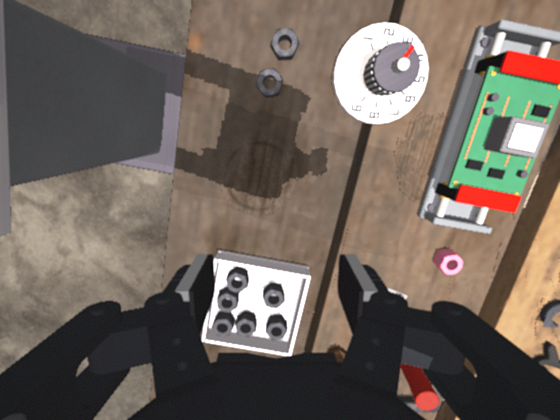

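View pics/s26.png

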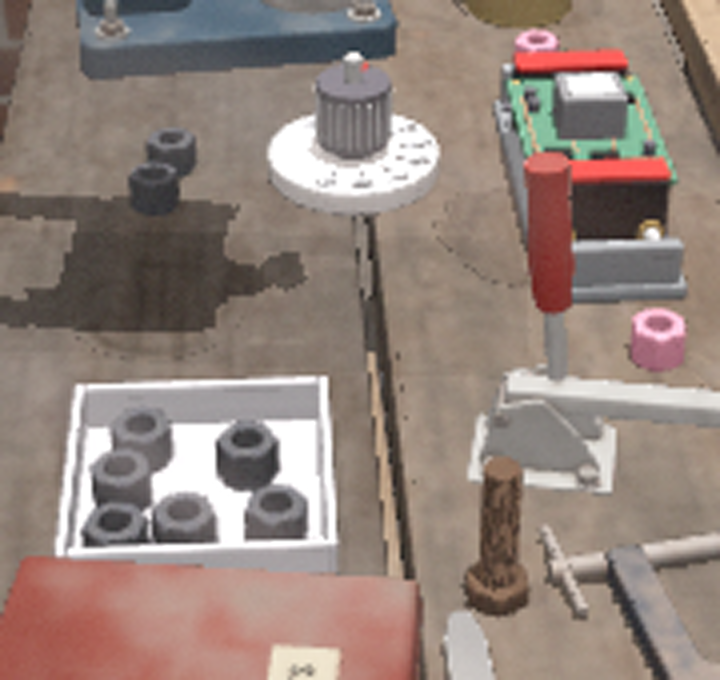

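View pics/c26.png

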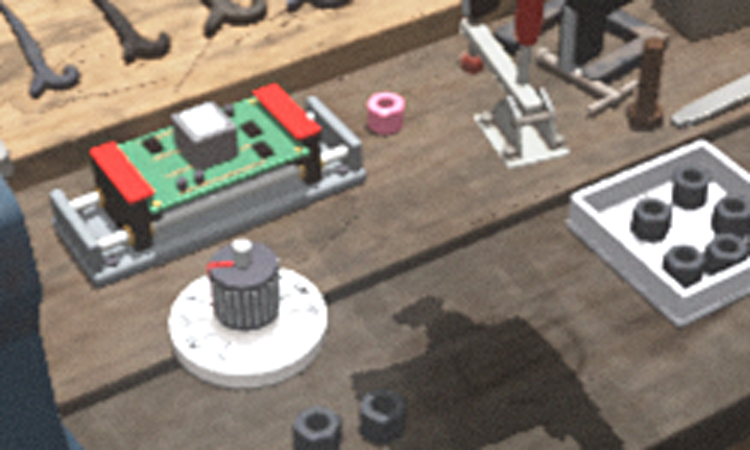

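Six nuts lie flat in the tray and two are left on the bench. The board is clamped. One last check of the sleeve index.

```bash
python3 - <<'E'
from h import *
f=grab("wrist");crop(f,"w27.png",15,130,325,440,6)
I=f["image"].astype(int);m=(I[...,0]>130)&(I[...,1]<70)&(I[...,2]<70);m[130:]=0;m[:,:325]=0;m[:,440:]=0
ys,xs=np.where(m);p=np.array([atz(f,u,v,.056)[:2] for u,v in zip(xs,ys)]);d=p-[.5455,.1]
print(len(p),np.degrees(np.arctan2(d[:,1].mean(),d[:,0].mean())).round(1),"(3 is ~+60 from stand +x)")
E
```

```text
28 64.3 (3 is ~+60 from stand +x)
```

View pics/w27.png

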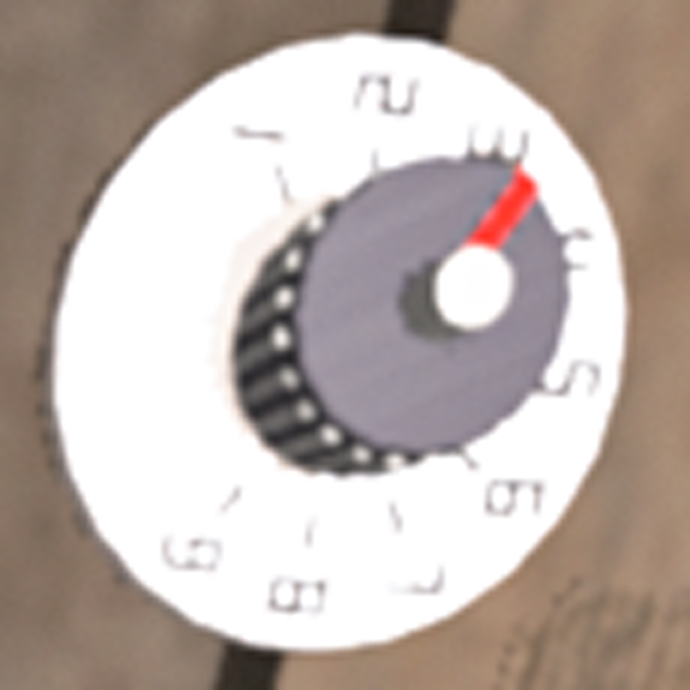

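```bash
python3 - <<'E'
from h import *
import pickle
def ang(f,u0,u1,v0,v1):
    I=f["image"].astype(int);m=(I[...,0]>120)&(I[...,1]<90)&(I[...,2]<90)
    k=np.zeros_like(m);k[v0:v1,u0:u1]=1;m&=k
    ys,xs=np.where(m);P=cloud(f);
    p=np.array([atz(f,u,v,.056)[:2] for u,v in zip(xs,ys)])
    q=np.array([dep(f,u,v) for u,v in zip(xs,ys)]);ok=abs(q[:,2]-.056)<.006;p=p[ok]
    d=p-p.mean(0);w,V=np.linalg.eigh(d.T@d);v=V[:,1]
    # sleeve top centre from depth
    A=P.reshape(-1,3);A=A[(abs(A[:,0]-.545)<.03)&(abs(A[:,1]-.1)<.03)&(A[:,2]>.053)&(A[:,2]<.06)]
    c=np.array(cv2.minEnclosingCircle((A[:,:2]*1000).astype(np.float32))[0])/1000
    r=p.mean(0)-c
    print(len(p),"fit dir",np.degrees(np.arctan2(v[1],v[0])).round(1),"from centre",c.round(4),np.degrees(np.arctan2(r[1],r[0])).round(1))
ang(pickle.load(open("wrist0.pkl","rb")),200,300,40,145)
ang(grab("wrist"),325,440,15,130)
E
```

```text
78 fit dir 155.2 from centre [0.5458 0.0996] -25.1
40 fit dir 66.5 from centre [0.5449 0.0999] 62.0
```

The sleeve turned about 90° relative to the start (-25° to 62–66°), which puts it at 3. Everything is done, so I'm handing in.

```bash
python3 - <<'E'
from h import *
print(bot.hand_in());st()
E
```

```text
the job is handed in; nothing more can be done
None
the job is handed in; nothing more can be done
```

I've handed the job in after about 35 s of robot time. All three parts are done, and the C-clamp and standing bolt were not touched. The hand-in reported no verdict.

- **Sleeve:** I turned it from 6 back to 3. The last check showed the red line at 62–66°. It had turned 87–92° from the start, against 90° wanted. The red line reads about 4° off the printed number ticks. It reads the same way at the start on 6, so I put that down to perspective.
- **Board:** It is clamped relay up, with both short edges under the red lips. After release it was level (slope 0.002 or less), with its underside about 1 mm above the nominal ledge height, within the camera error. It sits centred to about 1 mm between the jaws.
- **Tray:** It held three nuts, and I added three dark ones. The final pictures show exactly six lying flat. Two dark nuts stay on the bench, and I left the pink look-alikes alone.

No grip slip or knocked nut showed up. My last pictures agreed, and no check failed.

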